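Pack the inspected lens boxes into the bench drawer

ROBOT

A 6-joint arm with a two-finger parallel gripper is mounted at the origin on the work surface. World frame = base frame: x ahead of the robot, y to its left, z up, the work surface at z = 0. Lengths are in m, angles in rad, forces in N, time in s.
With the tool pointing down it reaches from about 0.425 to 0.95 m from the base axis. Payload 3.5 kg.
Tool frame: the origin (TCP) lies at the very end of the fingers, on their centre line; the grasp point (between the pads) lies 19 mm behind it; z points along the fingers, y is the line along which they close (so a half turn about z gives the same grasp; the last joint's range is limited). The gripper opens to 85 mm and grips with 20 to 120 N. Pads are 22 mm wide; open, the fingers measure 114 mm over their backs; the gripper's body (76 mm by 85 mm) begins 54 mm behind the grasp point. The pads swing forward as they close: fully open they stand 13 mm farther back than shut.
Start: joints at [1.161, 0.286, 1.577, -0, 1.279, -0.15], TCP at [0.173, 0.652, 0.231] pointing down, gripper open.
Joint ranges: [-2.77, 2.77], [-0.9, 2.22], [0.21, 2.48], [-1.53, 4.67], [0.24, 2.81], [-2.84, 2.84]. Speed limits (rad/s): [2.79, 2.79, 3.14, 3.14, 3.14, 3.14].

INTERFACE

Orientations are given as a unit quaternion [x, y, z, w].
In Python, from plant import ctrl gives the robot as it stands.
- The arm moves only by the tool carry_out, never from a script. Its argument "deltas" is one flat list of numbers, 6 for each row, row after row: the shift along the tool's x, y, z in m, then the turn, a rotation vector about the tool's x, y, z in rad. A call has 1 to 5 rows; each row is the pose to reach, as a shift and turn from the pose commanded when the call began, along the tool's axes at that moment; what a row does not reach only later rows make up. A row lasts 1/8 s, in which the tool goes at most 62.5 mm and 10.7 degrees, less where a joint would pass 70% of its speed; a pose out of reach is approached as far as the arm can. A call with a gripper value outside its range is refused whole. "grip" is the opening in per cent of the stroke, from 0 (shut) to 100 (fully open), set as the call begins (left out, the last holds). The fingers move at their own pace and stop on an object; "grip_force" is the grip in N (left out, the last holds). Time passes only in rows, so rows that repeat a pose let the fingers close. It gives the time, the measured TCP pose, the force, the opening and the grip force at its end, in the units of the state.
- ctrl.get_state(): the state, without advancing time (a new reading comes with each control period).
- ctrl.read_camera(name): name is "scene" or "top" or "wrist"; returns (picture, depth): 384x512x3 uint8, red, green, blue; 384x512 float32, m along the optical axis (not along the pixel's ray), 0 where there is no reading.
- ctrl.camera_model(name): a dict with "intrinsics" (3x3 intrinsics, pixels), "extrinsics" (4x4, takes a point from world to camera coordinates); the wrist camera has in their place "hand_eye" (4x4, takes a point from camera to tool coordinates, whose origin is the TCP and whose axes are the flange's). Camera axes: x right, y down, z forward; pixel columns grow to the right and rows downward; lengths in m; the calibration is good to about 2 mm. A picture is of the moment at which its call begins: read the wrist's pose just before it. camera_model takes no time and is no camera call.
- ctrl.sign_off(): hands the job in; it is judged then, once.
Trained networks look in the newest picture that a camera, given by its name, has taken for a name from the list of things; names that differ only in an ending like _2 or _b are one class to them, and where a whole thing is asked for, a point or a joint stands for the part that bears it (a point fixed in the world has none). Each returns a list of dicts, best first, with "score" (0 to 1); they miss things now and then, are a little off and sometimes report something else, mostly with a low value. They report only what shows in the picture. A call takes as long as a camera call.
- ctrl.find_in(camera, query): "uv" ([column, row] in pixels, amid what is visible of it).
The state is a dict: "time": time; "qpos": joint angles; "dq": joint speeds; "joint_efforts": joint torques, N m; "eef_pos": TCP position; "tcp_rot": TCP orientation; "contact_force": force on the tool from outside, world axes, zero at the start; "wrist_torque": the same for the moment, N m; "opening": opening from 0.0 (shut) to 1.0 (fully open); "finger_force": force on a finger pad.
Only numpy, scipy, OpenCV 4.12 (cv2) and the standard library are available. Lean on these libraries where they do the work, as an engineer would, in place of code of your own. Each camera call takes 0.05 s, during which the arm holds its last target. There are 200 camera calls.

TASK

Pull the drawer of the bench unit out and pack all the lens boxes lying on the bench into it in one tight row from its front left corner: flat and label up, side by side, one end of every box flush against the drawer front, the first box also flush against the left side and each next one pushed up against its neighbour, in any order. Then ease the drawer fully shut without slamming it, and leave everything else on the bench where it is.

Things in the scene. Friction and masses are not known exactly. Their poses are not given: they have to be found in the camera images.
- drawer (a joint): The drawer of the low grey drawer unit: 0 m shut, 0.195 m fully out against its stop; runs on stiff full-extension runners (about 2.5 N drag) and stays where it is left. It slides out towards the robot, along the -x axis of corner.
- corner (a point): Front left inside corner of the drawer (left as the robot sees it), at floor level; moves with the drawer. Axes: x from the drawer front into the unit, y to the left (the inside lies at negative y), z up. Inside 205 mm deep (x), 275 mm wide (y), floor 18 mm above the table; sides and back 6 mm thick, 40 mm above the floor; drawer front 18 mm thick, its top edge 68 mm above the floor.
- unit (a point): Middle of the top front edge of the fixed low grey steel drawer unit, 95 mm above the table; axes as corner. The unit is 306 mm wide, 240 mm deep. When shut, the inner face of the drawer front meets this front face, so with the drawer fully out the front 195 mm of its inside are open from above.
- handle (a point): Middle of the drawer's steel bow handle: a level bar 10 mm thick, 130 mm long along the drawer front, 60 mm above the table, its centre line 42 mm out from the outer face of the drawer front (37 mm clear behind the bar). Moves with the drawer; axes as corner.
- long1_c (a point): Long lens box: closed plastic box, white base, grey lid, paper label on the lid; 110 mm long (its x axis) x 50 mm wide (y) x 45 mm high (z), hard flat sides, about 200 g. This point is its centre, 22.5 mm above its underside. May be absent.
- long2_c (a point): Long lens box: closed plastic box, white base, grey lid, paper label on the lid; 110 mm long (its x axis) x 50 mm wide (y) x 45 mm high (z), hard flat sides, about 200 g. This point is its centre, 22.5 mm above its underside. May be absent.
- long3_c (a point): Long lens box: closed plastic box, white base, grey lid, paper label on the lid; 110 mm long (its x axis) x 50 mm wide (y) x 45 mm high (z), hard flat sides, about 200 g. This point is its centre, 22.5 mm above its underside. May be absent.
- short1_c (a point): Short lens box: closed plastic box, white base, grey lid, paper label on the lid; 80 mm long (its x axis) x 50 mm wide (y) x 45 mm high (z), hard flat sides, about 150 g. This point is its centre, 22.5 mm above its underside. May be absent.
- short2_c (a point): Short lens box: closed plastic box, white base, grey lid, paper label on the lid; 80 mm long (its x axis) x 50 mm wide (y) x 45 mm high (z), hard flat sides, about 150 g. This point is its centre, 22.5 mm above its underside. May be absent.
- film_roll: Bystander: white roll of protective film lying flat, 86 mm across, 46 mm high, among the boxes; origin under its centre.
- brush: Bystander: cleaning brush lying on the table left of the drawer unit, about 160 mm long.
- loupe: Bystander: black eyepiece loupe standing, 44 mm across, 46 mm high; origin under its centre.
- solvent: Bystander: squat white solvent pot with a black cap, 66 mm across, 75 mm high; origin under its centre.
- swab_jar: Bystander: glass jar with metal cap, 68 mm across, 85 mm high; origin under its centre.
- gauge_block: Bystander: dark steel block, 110 x 70 x 35 mm; origin under its centre.

How it is judged:
On the way, in this order (a step that is already met when the one before it is completed fails the run):
1. the drawer is pulled out (at least 150 mm) (value of joint drawer above 0.15 m), for 0.2 s.
2. with the drawer out, all the boxes stand in one tight row from its front left corner (value of joint drawer above 0.12 m and x of long1_c in the frame of corner between 0.051 and 0.06 m and z of long1_c in the frame of corner between 0.017 and 0.027 m and angle between the x axis of each of long1_c, long2_c, long3_c, short1_c, short2_c and the x axis of corner, either way round below 0.06 rad and angle between each of long1_c, long2_c, long3_c, short1_c, short2_c's own z axis and vertical below 0.08 rad and y of each of long1_c, long2_c, long3_c, short1_c, short2_c in the frame of corner above -0.183 m and x of long2_c in the frame of corner between 0.051 and 0.06 m and z of long2_c in the frame of corner between 0.017 and 0.027 m and x of long3_c in the frame of corner between 0.051 and 0.06 m and z of long3_c in the frame of corner between 0.017 and 0.027 m and x of short1_c in the frame of corner between 0.036 and 0.045 m and z of short1_c in the frame of corner between 0.017 and 0.027 m and x of short2_c in the frame of corner between 0.036 and 0.045 m and z of short2_c in the frame of corner between 0.017 and 0.027 m and (y of long1_c in the frame of corner between -0.033 and -0.021 m or y of long2_c in the frame of corner between -0.033 and -0.021 m or y of long3_c in the frame of corner between -0.033 and -0.021 m or y of short1_c in the frame of corner between -0.033 and -0.021 m or y of short2_c in the frame of corner between -0.033 and -0.021 m) and (y of long1_c in the frame of corner between -0.083 and -0.071 m or y of long2_c in the frame of corner between -0.083 and -0.071 m or y of long3_c in the frame of corner between -0.083 and -0.071 m or y of short1_c in the frame of corner between -0.083 and -0.071 m or y of short2_c in the frame of corner between -0.083 and -0.071 m) and (y of long1_c in the frame of corner between -0.133 and -0.121 m or y of long2_c in the frame of corner between -0.133 and -0.121 m or y of long3_c in the frame of corner between -0.133 and -0.121 m or y of short1_c in the frame of corner between -0.133 and -0.121 m or y of short2_c in the frame of corner between -0.133 and -0.121 m)), for 0.3 s.
At the end, for the whole second after the job is handed in: Drawer shut (within 5 mm); all boxes present lie flat on its floor in one row from its front left corner: square within 3 degrees, ends within 5 mm of the drawer front, the gaps along the row, that at the left side included, adding up to 8 mm at most (value of joint drawer below 0.005 m and x of long1_c in the frame of corner between 0.051 and 0.06 m and z of long1_c in the frame of corner between 0.017 and 0.027 m and angle between the x axis of each of long1_c, long2_c, long3_c, short1_c, short2_c and the x axis of corner, either way round below 0.06 rad and angle between each of long1_c, long2_c, long3_c, short1_c, short2_c's own z axis and vertical below 0.08 rad and y of each of long1_c, long2_c, long3_c, short1_c, short2_c in the frame of corner above -0.183 m and x of long2_c in the frame of corner between 0.051 and 0.06 m and z of long2_c in the frame of corner between 0.017 and 0.027 m and x of long3_c in the frame of corner between 0.051 and 0.06 m and z of long3_c in the frame of corner between 0.017 and 0.027 m and x of short1_c in the frame of corner between 0.036 and 0.045 m and z of short1_c in the frame of corner between 0.017 and 0.027 m and x of short2_c in the frame of corner between 0.036 and 0.045 m and z of short2_c in the frame of corner between 0.017 and 0.027 m and (y of long1_c in the frame of corner between -0.033 and -0.021 m or y of long2_c in the frame of corner between -0.033 and -0.021 m or y of long3_c in the frame of corner between -0.033 and -0.021 m or y of short1_c in the frame of corner between -0.033 and -0.021 m or y of short2_c in the frame of corner between -0.033 and -0.021 m) and (y of long1_c in the frame of corner between -0.083 and -0.071 m or y of long2_c in the frame of corner between -0.083 and -0.071 m or y of long3_c in the frame of corner between -0.083 and -0.071 m or y of short1_c in the frame of corner between -0.083 and -0.071 m or y of short2_c in the frame of corner between -0.083 and -0.071 m) and (y of long1_c in the frame of corner between -0.133 and -0.121 m or y of long2_c in the frame of corner between -0.133 and -0.121 m or y of long3_c in the frame of corner between -0.133 and -0.121 m or y of short1_c in the frame of corner between -0.133 and -0.121 m or y of short2_c in the frame of corner between -0.133 and -0.121 m)); the robot touches nothing.
It fails at once if a bystander is shifted by more than 40 mm (distance of any of film_roll, brush, loupe, solvent, swab_jar, gauge_block from where it was at the start of the episode above 0.04 m).
It fails at once if the drawer is slammed (pushed in faster than 0.4 m/s) (velocity of joint drawer below -0.4 m/s).
Of long1, long2, long3, short1, short2 only 3 to 4 are there at a start; the rules pass over those that are not, and their reading is None.
At some moment in a run one of long1, long2, long3, short1, short2 may be knocked a few centimetres aside while the robot is not near it.
Once in a run the grip may slacken for a moment while it holds something.
It also fails if it takes over 210 s, if anything falls off the work surface, if the arm or the gripper's body presses on something with over 40 N, if the wrist force passes 120 N, or if a joint passes its speed limit or range.

## Working session

There is one attempt and no reset: what is moved stays moved. The work goes in short steps, Python scripts to look and compute and a tool call to move; the robot and the scene stay as the last step left them, time stands still between calls to the robot, and variables do not carry over. Pictures are saved under pics/ and viewed, at most 14 in all, crops included, and the job is handed in when it is done.

Besides the shell and the picture viewer there is one more tool, called after "Request:" by a JSON object that holds its "fn" and its "kwargs", one argument or row to a line. carry_out: Moves the arm, as the interface text tells. Its arguments: {"type":"object","properties":{"deltas":{"type":"array"},"grip":{"type":"number"},"grip_force":{"type":"number"}},"required":["deltas"]}

```bash
mkdir -p pics; ls
cat > h.py <<'E'
import numpy as np, cv2
from plant import ctrl
from scipy.spatial.transform import Rotation as R
def pts(name):
    s=ctrl.get_state(); img,d=ctrl.read_camera(name); m=ctrl.camera_model(name)
    K=np.array(m["intrinsics"]); v,u=np.indices(d.shape)
    P=np.stack([(u-K[0,2])*d/K[0,0],(v-K[1,2])*d/K[1,1],d],-1)
    if "extrinsics" in m:
        T=np.linalg.inv(np.array(m["extrinsics"]))
    else:
        H=np.array(m["hand_eye"]); T=np.eye(4); T[:3,:3]=R.from_quat(s["tcp_rot"]).as_matrix(); T[:3,3]=s["eef_pos"]; T=T@H
    W=P@T[:3,:3].T+T[:3,3]; W[d==0]=np.nan
    return img,d,W
def save(img,n,sc=1.5): cv2.imwrite(f"pics/{n}.png",cv2.resize(img[:,:,::-1],None,fx=sc,fy=sc))
E
python3 - <<'E'
from h import *
s=ctrl.get_state();print({k:np.round(v,3).tolist() for k,v in s.items()})
for n in ["top","scene"]:
    i,d,W=pts(n); save(i,n+"0"); np.save(n+"W.npy",W)
    m=ctrl.camera_model(n);print(n,np.round(np.linalg.inv(np.array(m["extrinsics"])),3).tolist())
    for q in ["long1_c","short1_c","handle","corner","unit","film_roll","loupe","solvent","swab_jar","gauge_block","brush"]:
        for r in ctrl.find_in(n,q)[:5]:
            u,v=np.round(r["uv"]).astype(int); print(q,round(r["score"],2),u,v,np.round(W[v,u],3))
E
```

```text
pics
{'time': 0.0, 'qpos': [1.161, 0.287, 1.578, 0.0, 1.279, -0.15], 'dq': [0.001, 0.001, 0.002, 0.0, -0.0, 0.002], 'joint_efforts': [-0.001, -40.599, -29.262, -0.0, 0.006, 0.0], 'eef_pos': [0.173, 0.652, 0.23], 'tcp_rot': [0.13, 0.992, -0.001, -0.0], 'contact_force': [-0.627, -0.771, 0.326], 'wrist_torque': [-0.003, -0.038, -0.026], 'finger_force': 0.0, 'opening': 0.998}
top [[-0.005, -0.986, 0.169, 0.437], [-1.0, 0.008, 0.016, 0.033], [-0.017, -0.169, -0.986, 1.06], [0.0, 0.0, 0.0, 1.0]]
long1_c 0.55 413 198 [ 0.586 -0.391  0.048]
handle 0.72 213 174 [0.651 0.168 0.086]
handle 0.68 301 147 [ 0.737 -0.081  0.047]
corner 0.97 217 176 [0.645 0.157 0.088]
unit 0.76 219 132 [0.767 0.151 0.101]
unit 0.59 338 142 [ 0.754 -0.19   0.037]
loupe 0.62 301 144 [ 0.746 -0.081  0.047]
loupe 0.27 212 177 [0.642 0.17  0.088]
solvent 0.69 380 150 [ 0.718 -0.298  0.076]
solvent 0.44 322 251 [ 0.44  -0.131  0.046]
solvent 0.28 302 146 [ 0.739 -0.083  0.052]
swab_jar 0.9 121 200 [0.581 0.42  0.085]
scene [[0.745, 0.514, -0.424, 1.13], [0.667, -0.569, 0.482, -0.577], [0.007, -0.642, -0.767, 1.049], [0.0, 0.0, 0.0, 1.0]]
long1_c 0.7 138 298 [ 0.604 -0.399  0.047]
long1_c 0.45 288 175 [0.645 0.132 0.089]
long1_c 0.21 206 302 [ 0.748 -0.303  0.077]
handle 0.87 289 178 [0.651 0.13  0.081]
corner 0.78 287 172 [0.591 0.204 0.001]
unit 0.7 331 201 [nan nan nan]
film_roll 0.7 137 236 [ 0.426 -0.272 -0.002]
film_roll 0.69 178 203 [ 0.455 -0.134  0.046]
loupe 0.76 269 249 [ 0.752 -0.077  0.047]
solvent 0.63 203 304 [ 0.745 -0.311  0.075]
swab_jar 0.87 332 126 [0.605 0.417 0.065]
swab_jar 0.24 288 172 [0.637 0.142 0.087]
gauge_block 0.89 244 285 [ 0.77  -0.195  0.036]
gauge_block 0.52 184 264 [ 0.618 -0.26   0.049]
gauge_block 0.26 331 127 [0.603 0.415 0.06 ]
brush 0.54 301 112 [0.457 0.447 0.022]
brush 0.53 208 306 [ 0.757 -0.307  0.075]
```

View pics/top0.png

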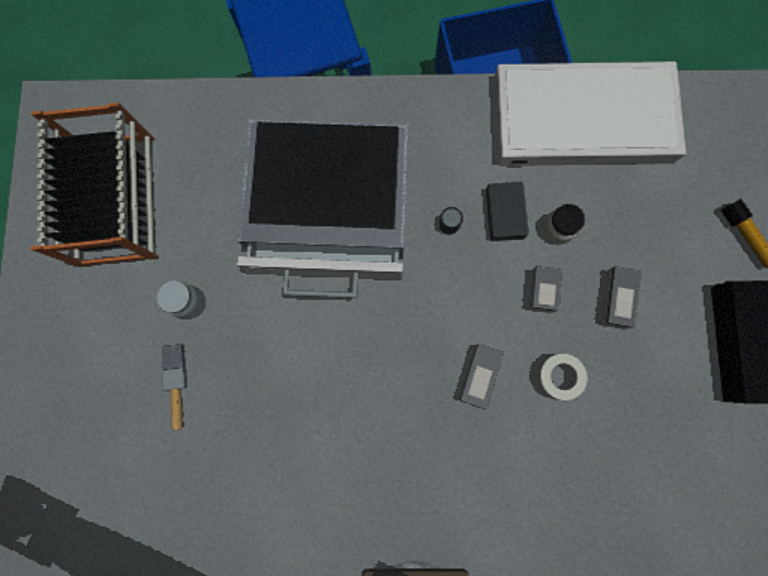

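View pics/scene0.png

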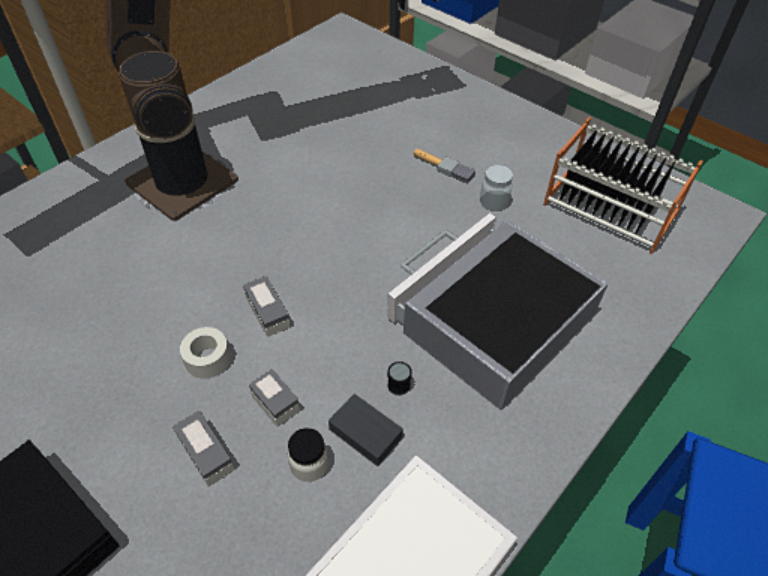

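Both views agree. There are three boxes: long A at about (482,376) in the enlarged top picture, short at (546,289) and long B at (623,297). The film roll is at (563,377). The drawer is slightly open, with its handle at (320,285).

```bash
cat >> h.py <<'E'
def rect(W,cx,cy,r=0.09,z=(0.038,0.053)):
    m=(abs(W[...,2]-sum(z)/2)<(z[1]-z[0])/2)&(np.hypot(W[...,0]-cx,W[...,1]-cy)<r)
    n,l,st,c=cv2.connectedComponentsWithStats(m.astype(np.uint8))
    out=[]
    for k in range(1,n):
        if st[k,4]<60: continue
        q=W[l==k]; 
        b=cv2.minAreaRect((q[:,:2]*1000).astype(np.float32)); box=cv2.boxPoints(b)
        e=box[1]-box[0]; f=box[2]-box[1]
        L=e if np.hypot(*e)>np.hypot(*f) else f
        a=np.degrees(np.arctan2(L[1],L[0])); a=(a+90)%180-90
        out.append((np.round(b[0],1),np.round(sorted(b[1]),1),round(a,1),round(float(np.median(q[:,2]))*1000,1),st[k,4]))
    return out
E
python3 - <<'E'
from h import *
for n in ["top","scene"]:
    W=np.load(n+"W.npy"); print(n)
    for q in rect(W,0.55,-0.25,0.3): print(*q)
    # front top edge & handle & unit top
    x,y,z=W[...,0],W[...,1],W[...,2]
    for nm,lo,hi in [("front",.078,.091),("unit",.092,.1),("handle",.05,.07)]:
        m=(z>lo)&(z<hi)&(x>.52)&(x<.95)&(y>-.03)&(y<.36)
        q=W[m]
        if nm=="front": q=q[q[:,0]<.72]
        if nm=="handle": q=q[(q[:,0]<.64)]
        b=cv2.minAreaRect((q[:,:2]*1000).astype(np.float32)); print(nm,np.round(b[0],1),np.round(b[1],1),round(b[2],1),round(np.median(q[:,2])*1000,1),len(q), np.round(cv2.boxPoints(b)).tolist())
E
```

```text
top
[743.4 -80.4] [41.6 43.1] -45.4 46.6 184
[ 724.1 -286.3] [40.4 64.5] 35.1 47.7 99
[ 604.9 -256.9] [51.1 79.9] -7.6 45.3 508
[ 587.9 -400.7] [ 51.7 110.5] -11.9 45.5 722
[ 441.5 -128.8] [ 50.8 109.8] -18.9 45.2 739
[ 439.6 -278. ] [81.6 85.4] 89.7 46.1 565
front [676.1 167.2] [305.4  81.2] 87.9 85.9 772 [[630.0, 16.0], [711.0, 13.0], [722.0, 318.0], [641.0, 321.0]]
unit [801.2 161.2] [306.5 242. ] 87.2 96.6 8441 [[673.0, 14.0], [915.0, 2.0], [930.0, 308.0], [688.0, 320.0]]
handle [612.2 128.3] [222.1  48. ] 87.5 63.6 357 [[583.0, 18.0], [631.0, 16.0], [641.0, 238.0], [593.0, 240.0]]
scene
[ 441.6 -128. ] [ 50.9 114.5] -18.9 46.0 542
[ 440.5 -276.9] [84.4 85.8] -41.6 46.5 523
[743.9 -79.6] [42.2 42.9] 83.2 47.1 204
[ 605.2 -256.3] [50.8 83.6] -8.1 45.8 543
[ 588.  -399.5] [ 50.6 112.8] -11.1 45.7 859
[ 741.9 -302.5] [39.6 64.3] 58.6 47.5 140
front [648.4 159.9] [ 86.4 316.3] 10.4 86.5 597 [[577.0, 308.0], [634.0, -3.0], [719.0, 12.0], [662.0, 323.0]]
unit [781.7 163.4] [312.2 278.8] 87.3 97.3 6600 [[635.0, 14.0], [914.0, 1.0], [928.0, 313.0], [650.0, 326.0]]
handle [609.8 127.2] [ 46.  225.9] 3.5 65.0 177 [[580.0, 238.0], [594.0, 13.0], [640.0, 16.0], [626.0, 241.0]]
```

```bash
cat > g.py <<'E'
# usage: python3 g.py "x y z(mm) phi(deg) [speed mm/row]" ...   prints calls chain from the measured pose
import sys; from h import *
s=ctrl.get_state(); M=R.from_quat(s["tcp_rot"]).as_matrix()
p=np.array(s["eef_pos"])*1000; 
print("now",np.round(p,1),"phi",round(np.degrees(np.arctan2(-M[0,1],M[1,1])),1),"F",np.round(s["contact_force"],1),"op",round(s["opening"],3),"ff",round(s["finger_force"],1),"t",round(s["time"],1))
for a in sys.argv[1:]:
    v=list(map(float,a.split())); f=np.radians(v[3]); sp=v[4] if len(v)>4 else 55
    G=np.array([[-np.cos(f),-np.sin(f),0],[-np.sin(f),np.cos(f),0],[0,0,-1]]).T
    q=np.array(v[:3]); rv=R.from_matrix(M.T@G).as_rotvec()
    n=max(1,int(np.ceil(max(np.linalg.norm(q-p)/sp,np.linalg.norm(rv)/0.17))))
    k=0; M0=M
    ncall=int(np.ceil(n/5)); 
    for c in range(ncall):
        r=n//ncall+(c<n%ncall); Ms=M0@R.from_rotvec(rv*k/n).as_matrix(); ps=p+(q-p)*k/n
        rows=[]
        for j in range(1,r+1):
            d=Ms.T@((q-p)*j/n)/1000; w=rv*j/n
            rows+=[*(np.round(d,4)),*(np.round(w,3))]
        print("CALL",[round(float(t)+0,4) for t in rows]); k+=r
    M=G;p=q
E
python3 g.py "593.5 170.6 150 -92.8"
```

```text
now [173.4 652.4 231.4] phi -14.9 F [ 0.4  0.3 -0.3] op 1.001 ff 0.0 t 1.2
CALL [-0.0441, -0.0298, 0.0068, 0.0, 0.0, 0.113, -0.0883, -0.0596, 0.0136, 0.0, 0.0, 0.227, -0.1324, -0.0894, 0.0203, 0.0, 0.0, 0.34, -0.1766, -0.1192, 0.0271, 0.0, 0.0, 0.453]
CALL [-0.0527, -0.0075, 0.0068, 0.0, 0.0, 0.113, -0.1055, -0.0149, 0.0136, 0.0, 0.0, 0.227, -0.1582, -0.0224, 0.0203, 0.0, 0.0, 0.34, -0.211, -0.0298, 0.0271, 0.0, 0.0, 0.453]
CALL [-0.0507, 0.0164, 0.0068, 0.0, 0.0, 0.113, -0.1014, 0.0328, 0.0136, 0.0, 0.0, 0.227, -0.1521, 0.0492, 0.0203, 0.0, 0.0, 0.34, -0.2027, 0.0656, 0.0271, 0.0, 0.0, 0.453]
```

Request:
{"fn": "carry_out", "kwargs": {
  "deltas": [-0.044,-0.03,0.007,0,0,0.113,-0.088,-0.06,0.014,0,0,0.227,-0.132,-0.09,0.02,0,0,0.34,-0.177,-0.119,0.027,0,0,0.453],
  "grip": 40
}}

```text
time: 1.7
eef_pos: [0.3148, 0.4906, 0.2044]
tcp_rot: [0.35, 0.937, 0.0, 0.0]
contact_force: [1.0, 1.0, -0.6]
opening: 0.399
finger_force: 0.0
```

Request:
{"fn": "carry_out", "kwargs": {
  "deltas": [-0.053,-0.007,0.007,0,0,0.113,-0.105,-0.015,0.014,0,0,0.227,-0.158,-0.022,0.02,0,0,0.34,-0.211,-0.03,0.027,0,0,0.453]
}}

```text
time: 2.2
eef_pos: [0.455, 0.3299, 0.1776]
tcp_rot: [0.552, 0.834, 0.0, 0.0]
contact_force: [0.2, 0.3, -0.2]
opening: 0.397
finger_force: 0.0
```

Request:
{"fn": "carry_out", "kwargs": {
  "deltas": [-0.051,0.016,0.007,0,0,0.113,-0.101,0.033,0.014,0,0,0.227,-0.152,0.049,0.02,0,0,0.34,-0.203,0.066,0.027,0,0,0.453,-0.203,0.066,0.027,0,0,0.453]
}}

```text
time: 2.82
eef_pos: [0.5964, 0.1676, 0.1498]
tcp_rot: [0.726, 0.688, -0.0, 0.0]
contact_force: [0.5, 0.4, 0.1]
opening: 0.4
finger_force: 0.0
```

```bash
python3 - <<'E'
from h import *
i,d,W=pts("wrist"); save(i,"w1"); 
q=W[(W[...,2]>.05)&(W[...,2]<.07)]; print(len(q), np.nanmin(W[...,2]))
if len(q)>50:
    b=cv2.minAreaRect((q[:,:2]*1000).astype(np.float32)); print(b)
E
python3 g.py "593.5 170.6 45 -92.8"
```

```text
4787 -0.001865434934233856
((622.7291259765625, 152.91415405273438), (84.1807861328125, 284.18621826171875), 8.462964057922363)
now [595.2 169.2 149.9] phi -92.9 F [ 0.3  0.1 -0.1] op 0.402 ff 0.0 t 2.9
CALL [0.0007, -0.0008, 0.0525, 0.0, 0.0, -0.001, 0.0013, -0.0017, 0.1049, -0.001, 0.0, -0.002]
```

View pics/w1.png

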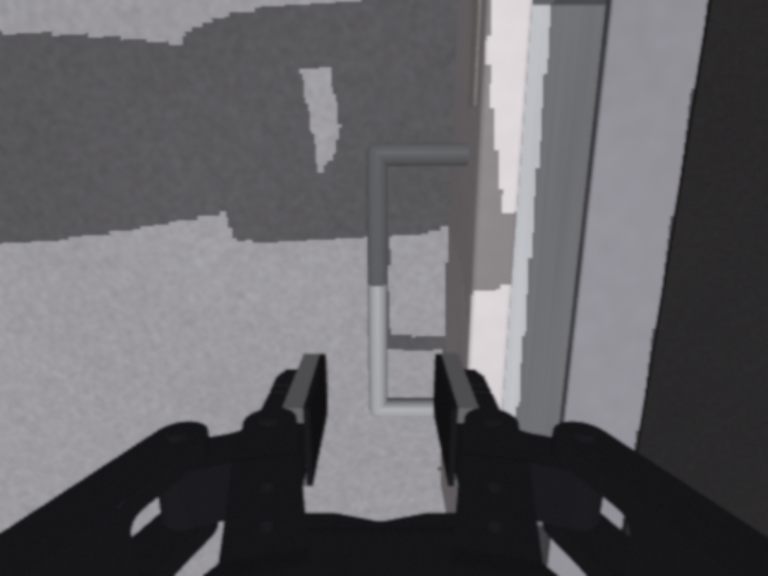

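The bar runs vertically at column ~378, rows 155–408, centred between the fingers. I'll take its exact position from depth.

Run:
```python
from h import *
i,d,W=pts("wrist")
for v in [105,115,150,190,230,260,268]:
    r=W[v,246:260]; print(v,np.round(np.nanmean(r[r[:,2]>.04],0)*1000,1))
```

```text
105 [598.1 236.4  65.4]
115 [597.8 229.8  65.5]
150 [596.6 205.7  65.2]
190 [595.2 176.4  65.3]
230 [593.6 144.9  65.3]
260 [592.8 119.9  65.6]
268 [592.4 112.9  65.4]
```

Request:
{"fn": "carry_out", "kwargs": {
  "deltas": [0.001,0,0.05,0,0,0,0.001,0,0.09,0,0,0,0.001,0,0.105,0,0,0,0.001,0,0.105,0,0,0]
}}

```text
time: 3.42
eef_pos: [0.5936, 0.1724, 0.0449]
tcp_rot: [0.723, 0.69, -0.001, -0.001]
contact_force: [-0.2, -0.9, 0.7]
opening: 0.398
finger_force: 0.0
```

Request:
{"fn": "carry_out", "kwargs": {
  "deltas": [0,0,0,0,0,0,0,0,0,0,0,0,0,0,0,0,0,0,0,0,0,0,0,0],
  "grip": 0,
  "grip_force": 40
}}

```text
time: 3.92
eef_pos: [0.596, 0.1721, 0.0478]
tcp_rot: [0.724, 0.69, 0.002, 0.001]
contact_force: [-1.8, 1.0, 6.4]
opening: 0.093
finger_force: 39.4
```

Request:
{"fn": "carry_out", "kwargs": {
  "deltas": [0,-0.01,0,0,0,0,0,-0.028,0,0,0,0,0,-0.046,0,0,0,0,0,-0.065,0,0,0,0,0,-0.085,0,0,0,0]
}}

```text
time: 4.55
eef_pos: [0.512, 0.1763, 0.0478]
tcp_rot: [0.724, 0.69, 0.004, 0.002]
contact_force: [4.1, 2.9, 5.6]
opening: 0.097
finger_force: 40.3
```

Request:
{"fn": "carry_out", "kwargs": {
  "deltas": [0,-0.02,0,0,0,0,0,-0.04,0,0,0,0,0,-0.06,0,0,0,0,0,-0.075,0,0,0,0,0,-0.082,0,0,0,0]
}}

```text
time: 5.18
eef_pos: [0.4298, 0.1804, 0.0478]
tcp_rot: [0.724, 0.69, 0.003, 0.002]
contact_force: [2.9, 2.3, 5.5]
opening: 0.097
finger_force: 40.5
```

```bash
python3 g.py
```

```text
now [429.8 180.4  47.8] phi -92.8 F [2.9 2.3 5.5] op 0.097 ff 40.5 t 5.2
```

Request:
{"fn": "carry_out", "kwargs": {
  "deltas": [0,0,0,0,0,0,0,0,0,0,0,0,0,0,-0.05,0,0,0,0,0,-0.1,0,0,0,0,0,-0.13,0,0,0],
  "grip": 45
}}

```text
time: 5.8
eef_pos: [0.4282, 0.1795, 0.1773]
tcp_rot: [0.724, 0.69, 0.001, 0.001]
contact_force: [0.2, 0.2, -0.2]
opening: 0.448
finger_force: 0.0
```

```bash
python3 g.py "500 -120 200 -18.9"
```

```text
now [428.2 179.5 177.3] phi -92.8 F [ 0.2  0.2 -0.2] op 0.448 ff 0.0 t 5.8
CALL [-0.037, 0.0108, -0.0028, 0.0, 0.0, -0.161, -0.0739, 0.0215, -0.0056, 0.0, 0.0, -0.322, -0.1109, 0.0323, -0.0084, 0.001, 0.0, -0.483, -0.1478, 0.0431, -0.0113, 0.001, 0.001, -0.645]
CALL [-0.036, -0.0136, -0.0028, 0.0, 0.0, -0.161, -0.072, -0.0272, -0.0057, 0.0, 0.0, -0.322, -0.108, -0.0408, -0.0085, 0.001, 0.0, -0.483, -0.144, -0.0544, -0.0113, 0.001, 0.001, -0.645]
```

Request:
{"fn": "carry_out", "kwargs": {
  "deltas": [-0.037,0.011,-0.003,0,0,-0.161,-0.074,0.022,-0.006,0,0,-0.322,-0.111,0.032,-0.008,0,0,-0.483,-0.148,0.043,-0.011,0,0,-0.645],
  "grip": 90
}}

```text
time: 6.3
eef_pos: [0.463, 0.0284, 0.1855]
tcp_rot: [0.466, 0.885, -0.0, -0.001]
contact_force: [0.3, 0.2, 0.1]
opening: 0.901
finger_force: 0.0
```

Request:
{"fn": "carry_out", "kwargs": {
  "deltas": [-0.036,-0.014,-0.003,0,0,-0.161,-0.072,-0.027,-0.006,0,0,-0.322,-0.108,-0.041,-0.009,0,0,-0.483,-0.144,-0.054,-0.011,0,0,-0.645,-0.144,-0.054,-0.011,0,0,-0.645]
}}

```text
time: 6.92
eef_pos: [0.4998, -0.1219, 0.1967]
tcp_rot: [0.165, 0.986, -0.0, -0.001]
contact_force: [-0.6, -0.3, 0.4]
opening: 0.895
finger_force: 0.0
```

```bash
python3 - <<'E'
from h import *
i,d,W=pts("wrist"); print(*rect(W,.44,-.13,.1))
save(i,"w2")
i,d,W=pts("top"); save(i,"t2"); np.save("topW.npy",W)
for q in rect(W,0.55,-0.25,0.3): print(*q)
# drawer in unit frame
c,s=np.cos(np.radians(-2.75)),np.sin(np.radians(-2.75)); U=np.array([[c,-s],[s,c]])
L=(W[...,:2]-np.array([.681,.167]))@U; z=W[...,2]
m=(z>.08)&(z<.091)&(L[...,0]<-.1)&(L[...,0]>-.3)&(abs(L[...,1])<.17)
q=L[m]; print("front top: x med/min/max by y")
for a in (-.14,-.07,0,.07,.14):
    t=q[abs(q[:,1]-a)<.03]; print(a,np.round(np.percentile(t[:,0],[2,50,98])*1000,1),len(t))
print("y range",np.percentile(q[:,1],[0,100]))
m=(z>.05)&(z<.062)&(L[...,0]<-.01)&(L[...,0]>-.15)&(abs(L[...,1])<.17)
q=L[m]; l=q[q[:,1]>.1]; r=q[q[:,1]<-.1]
for t in (l,r): print("side",len(t),np.round(np.percentile(t[:,1],[2,50,98])*1000,1), "slope",np.round(np.polyfit(t[:,0],t[:,1],1),3))
m=(z>.01)&(z<.026)&(L[...,0]<-.01)&(L[...,0]>-.2)&(abs(L[...,1])<.15)
q=L[m]; print("floor z",np.median(z[m]),"x",np.percentile(q[:,0],[1,99]),"y",np.percentile(q[:,1],[1,99]))
E
python3 g.py
```

```text
(array([ 440.3, -128.4]), array([ 49.7, 109.5]), np.float32(-18.9), 46.4, np.int32(6922))
[743.3 -80.7] [41.6 42.5] -6.7 46.9 184
[ 723.1 -286.1] [40.9 64.4] 37.9 47.2 98
[ 616.8 -259.2] [51.3 55.8] -6.4 45.3 305
[ 588.2 -400.1] [ 51.3 110.3] -12.0 45.5 721
[ 427.9 -310.5] [14.4 60.4] -21.4 45.9 85
front top: x med/min/max by y
-0.14 [-210.2 -201.9 -192.9] 107
-0.07 [-210.  -201.3 -192.6] 155
0 [-209.9 -201.1 -192.6] 153
0.07 [-209.8 -201.  -192.5] 153
0.14 [-209.8 -200.7 -192.3] 105
y range [-0.1508398   0.15216025]
side 145 [136.4 139.  143.2] slope [-0.003  0.139]
side 105 [-143.5 -140.6 -137.7] slope [ 0.004 -0.14 ]
floor z 0.01799093130979368 x [-0.18743572 -0.01182185] y [-0.13457174  0.13638318]
now [ 499.2 -119.6  196.3] phi -19.0 F [-0.6  0.6 -0.6] op 0.898 ff 0.0 t 7.0
```

View pics/t2.png

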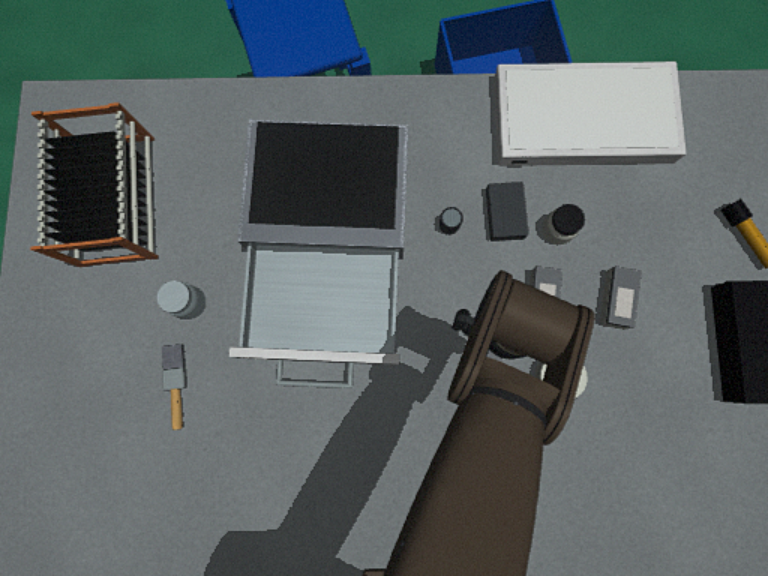

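The drawer is out by about 192 mm and empty: its inside is at (245–395, 250–350) in the enlarged picture, and its axes fit the unit. Next I grasp box A.

```bash
python3 g.py "440.4 -128.4 80 -18.9" "440.4 -128.4 14 -18.9 30"  "440.4 -128.4 150 -18.9" "552.5 263.3 150 -2.75"
```

```text
now [ 499.2 -119.6  196.3] phi -19.0 F [-0.6  0.6 -0.6] op 0.898 ff 0.0 t 7.0
CALL [0.0175, -0.0092, 0.0388, 0.0, -0.001, 0.0, 0.035, -0.0183, 0.0776, 0.0, -0.002, -0.001, 0.0525, -0.0275, 0.1164, 0.0, -0.003, -0.001]
CALL [0.0, 0.0, 0.022, 0.0, 0.0, 0.0, 0.0, 0.0, 0.044, 0.0, 0.0, 0.0, 0.0, 0.0, 0.066, 0.0, 0.0, 0.0]
CALL [0.0, 0.0, -0.0453, 0.0, 0.0, 0.0, 0.0, 0.0, -0.0907, 0.0, 0.0, 0.0, 0.0, 0.0, -0.136, 0.0, 0.0, 0.0]
CALL [0.0026, 0.0509, 0.0, 0.0, 0.0, -0.035, 0.0052, 0.1017, 0.0, 0.0, 0.0, -0.07, 0.0078, 0.1526, 0.0, 0.0, 0.0, -0.106, 0.0104, 0.2034, 0.0, 0.0, 0.0, -0.141]
CALL [-0.0046, 0.0507, 0.0, 0.0, 0.0, -0.035, -0.0091, 0.1014, 0.0, 0.0, 0.0, -0.07, -0.0137, 0.1522, 0.0, 0.0, 0.0, -0.106, -0.0183, 0.2029, 0.0, 0.0, 0.0, -0.141]
```

Request:
{"fn": "carry_out", "kwargs": {
  "deltas": [0.017,-0.009,0.039,0,0,0,0.035,-0.018,0.078,0,0,0,0.053,-0.028,0.116,0,0,0,0.053,-0.028,0.116,0,0,0]
}}

```text
time: 7.52
eef_pos: [0.4368, -0.1264, 0.0778]
tcp_rot: [0.164, 0.986, 0.002, -0.004]
contact_force: [0.2, 0.1, 0.2]
opening: 0.898
finger_force: 0.0
```

Request:
{"fn": "carry_out", "kwargs": {
  "deltas": [0,0,0.022,0,0,0,0,0,0.044,0,0,0,0,0,0.066,0,0,0,0,0,0.066,0,0,0]
}}

```text
time: 8.02
eef_pos: [0.4413, -0.1285, 0.0156]
tcp_rot: [0.163, 0.987, 0.0, -0.0]
contact_force: [0.3, -0.1, -0.3]
opening: 0.901
finger_force: 0.0
```

Request:
{"fn": "carry_out", "kwargs": {
  "deltas": [0,0,0,0,0,0,0,0,0,0,0,0,0,0,0,0,0,0,0,0,0,0,0,0],
  "grip": 0,
  "grip_force": 50
}}

```text
time: 8.52
eef_pos: [0.4425, -0.1298, 0.0173]
tcp_rot: [0.164, 0.987, -0.0, 0.002]
contact_force: [0.0, 1.2, 7.0]
opening: 0.573
finger_force: 54.3
```

Request:
{"fn": "carry_out", "kwargs": {
  "deltas": [0,0,-0.045,0,0,0,0,0,-0.09,0,0,0,0,0,-0.136,0,0,0,0,0,-0.136,0,0,0]
}}

```text
time: 9.02
eef_pos: [0.4432, -0.1305, 0.1559]
tcp_rot: [0.164, 0.987, -0.002, 0.005]
contact_force: [0.3, -0.8, -1.6]
opening: 0.574
finger_force: 53.5
```

```bash
python3 g.py "552.5 263.3 150 -2.75"
```

```text
now [ 443.2 -130.5  155.9] phi -18.8 F [ 0.3 -0.8 -1.6] op 0.574 ff 53.5 t 9.0
CALL [0.003, 0.051, 0.0006, 0.0, 0.001, -0.035, 0.0059, 0.102, 0.0012, -0.001, 0.002, -0.07, 0.0089, 0.153, 0.0019, -0.001, 0.003, -0.105, 0.0119, 0.204, 0.0025, -0.002, 0.005, -0.14]
CALL [-0.0042, 0.0509, 0.0007, 0.0, 0.001, -0.035, -0.0084, 0.1018, 0.0014, -0.001, 0.002, -0.07, -0.0126, 0.1527, 0.0021, -0.001, 0.003, -0.105, -0.0168, 0.2036, 0.0028, -0.002, 0.005, -0.14]
```

Request:
{"fn": "carry_out", "kwargs": {
  "deltas": [0.003,0.051,0.001,0,0,-0.035,0.006,0.102,0.001,0,0,-0.07,0.009,0.153,0.002,0,0,-0.105,0.012,0.204,0.002,0,0,-0.14]
}}

```text
time: 9.52
eef_pos: [0.4942, 0.0694, 0.1475]
tcp_rot: [0.094, 0.996, -0.0, -0.001]
contact_force: [0.9, -0.7, -1.4]
opening: 0.581
finger_force: 53.4
```

Request:
{"fn": "carry_out", "kwargs": {
  "deltas": [-0.004,0.051,0.001,0,0,-0.035,-0.008,0.102,0.001,0,0,-0.07,-0.013,0.153,0.002,0,0,-0.105,-0.017,0.204,0.003,0,0,-0.14,-0.017,0.204,0.003,0,0,-0.14]
}}

```text
time: 10.15
eef_pos: [0.5492, 0.2676, 0.144]
tcp_rot: [0.022, 1.0, -0.0, -0.001]
contact_force: [0.2, -0.9, -1.9]
opening: 0.571
finger_force: 53.4
```

```bash
python3 g.py "552.5 263.3 70 -2.75" "552.5 263.3 35 -2.75 12"
```

```text
now [549.2 267.6 144. ] phi -2.6 F [ 0.2 -0.9 -1.9] op 0.571 ff 53.4 t 10.2
CALL [-0.0018, -0.002, 0.037, 0.0, -0.001, 0.002, -0.0037, -0.0041, 0.074, -0.001, -0.003, 0.003]
CALL [0.0, 0.0, 0.0117, 0.0, 0.0, 0.0, 0.0, 0.0, 0.0233, 0.0, 0.0, 0.0, 0.0, 0.0, 0.035, 0.0, 0.0, 0.0]
```

Request:
{"fn": "carry_out", "kwargs": {
  "deltas": [-0.004,-0.004,0.03,0,0,0,-0.004,-0.004,0.06,0,0,0,-0.004,-0.004,0.085,0,0,0,-0.004,-0.004,0.095,0,0,0,-0.004,-0.004,0.1,0,0,0]
}}

```text
time: 10.78
eef_pos: [0.5535, 0.2601, 0.0455]
tcp_rot: [0.025, 1.0, -0.0, -0.001]
contact_force: [0.5, -0.2, -0.7]
opening: 0.583
finger_force: 40.2
```

```bash
python3 g.py
```

```text
now [553.5 260.1  45.5] phi -2.8 F [ 0.5 -0.2 -0.7] op 0.583 ff 40.2 t 10.8
```

Request:
{"fn": "carry_out", "kwargs": {
  "deltas": [0,0,0.005,0,0,0,0,0,0.009,0,0,0,0,0,0.009,0,0,0]
}}

```text
time: 11.15
eef_pos: [0.554, 0.2609, 0.0375]
tcp_rot: [0.024, 1.0, 0.0, 0.0]
contact_force: [0.5, 0.1, -0.9]
opening: 0.574
finger_force: 58.9
```

Request:
{"fn": "carry_out", "kwargs": {
  "deltas": [0,0,0,0,0,0,0,0,0,0,0,0,0,0,0,0,0,0],
  "grip": 72
}}

```text
time: 11.52
eef_pos: [0.5543, 0.261, 0.0378]
tcp_rot: [0.024, 1.0, 0.0, 0.0]
contact_force: [-0.7, 0.0, 0.2]
opening: 0.72
finger_force: 0.0
```

Request:
{"fn": "carry_out", "kwargs": {
  "deltas": [0,0,-0.03,0,0,0,0.01,-0.03,-0.08,0,0,0,0.01,-0.08,-0.12,0,0,0,0.01,-0.08,-0.12,0,0,0]
}}

```text
time: 12.02
eef_pos: [0.5427, 0.1798, 0.162]
tcp_rot: [0.026, 1.0, 0.001, 0.004]
contact_force: [0.9, -0.2, 0.2]
opening: 0.718
finger_force: 0.0
```

```bash
cat >> h.py <<'E'
c_,s_=np.cos(np.radians(-2.75)),np.sin(np.radians(-2.75)); U=np.array([[c_,-s_],[s_,c_]]); O=np.array([.681,.167])
def drawer(cam):
    i,d,W=pts(cam); V=W.copy(); V[...,:2]=(W[...,:2]-O)@U
    z=V[...,2]; f=V[(z>.078)&(z<.092)&(V[...,0]<-.1)&(abs(V[...,1])<.16)&(V[...,0]>-.35)]
    xf=np.nan
    if len(f)>30: xf=np.percentile(f[:,0],98)*1000; print("front inner x",round(xf,1))
    for q in rect(V,-.12,0,.2,(.055,.07)): print("L-frame",*q)
    l=V[(z>.05)&(z<.062)&(V[...,1]>.1)&(V[...,1]<.16)&(V[...,0]<-.02)&(V[...,0]>-.18)]
    if len(l)>30: print("left side y",np.round(np.percentile(l[:,1],[2,50])*1000,1))
    return i,W
E
python3 - <<'E'
from h import *
for n in("wrist","top"): i,W=drawer(n); save(i,n+"3")
E
python3 g.py
```

```text
front inner x -193.3
L-frame [-234.1    0.9] [ 46.5 139.8] 89.8 65.4 4831
L-frame [-116.8  141.2] [  7.8 147.6] -0.0 58.8 1721
L-frame [-116.2 -139.5] [  7.7 148.8] 0.1 58.9 1709
L-frame [-134.    86.4] [ 50.2 109.6] 0.2 64.2 8017
left side y [137.5 138.9]
front inner x -192.7
L-frame [ -90.2 -140.6] [  5.9 194.6] -0.1 58.1 142
L-frame [-159.4   85.2] [19.6 47.5] -85.7 63.2 98
L-frame [-233.7  -36.3] [46.3 67.4] -88.2 64.1 129
now [540.2 181.2 157.7] phi -2.9 F [ 0.4  0.3 -0.3] op 0.722 ff 0.0 t 12.1
```

View pics/wrist3.png

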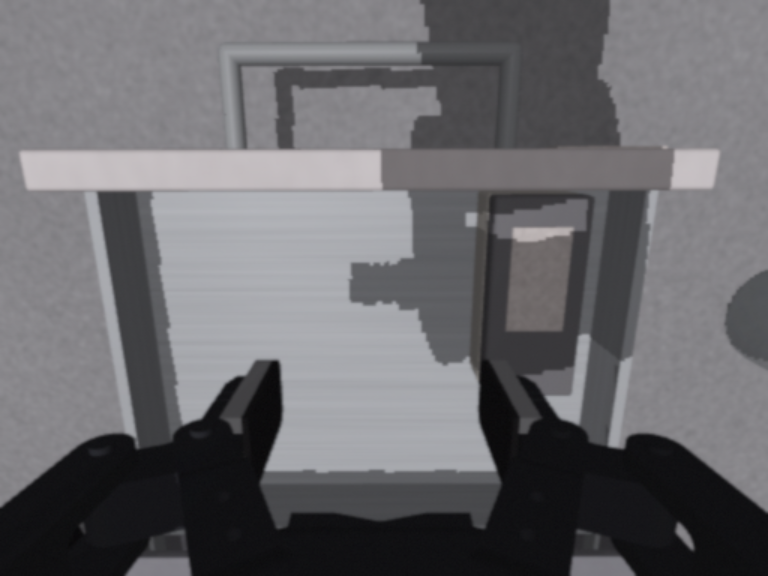

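Box A sits square in the drawer: in the drawer frame it is 26 mm short of the left side and 4 mm off the front. I'll push the whole row at the end. Next is the short box.

```bash
python3 g.py "660 -262 190 -7.8"
```

```text
now [540.2 181.2 157.7] phi -2.9 F [ 0.4  0.3 -0.3] op 0.722 ff 0.0 t 12.1
CALL [-0.0158, -0.0485, -0.0036, 0.0, 0.0, 0.01, -0.0315, -0.097, -0.0072, 0.0, 0.0, 0.019, -0.0473, -0.1456, -0.0108, 0.0, 0.0, 0.029, -0.063, -0.1941, -0.0144, 0.0, 0.0, 0.038, -0.0788, -0.2426, -0.018, 0.0, 0.0, 0.048]
CALL [-0.0181, -0.0477, -0.0036, 0.0, 0.0, 0.01, -0.0361, -0.0954, -0.0072, 0.0, 0.0, 0.019, -0.0542, -0.1431, -0.0108, 0.0, 0.0, 0.029, -0.0722, -0.1908, -0.0144, 0.0, 0.0, 0.038]
```

Request:
{"fn": "carry_out", "kwargs": {
  "deltas": [-0.016,-0.049,-0.004,0,0,0.01,-0.032,-0.097,-0.007,0,0,0.019,-0.047,-0.146,-0.011,0,0,0.029,-0.063,-0.194,-0.014,0,0,0.038,-0.079,-0.243,-0.018,0,0,0.048],
  "grip": 90
}}

```text
time: 12.75
eef_pos: [0.6067, -0.0651, 0.1727]
tcp_rot: [0.048, 0.999, 0.001, -0.002]
contact_force: [-0.3, -0.1, -0.4]
opening: 0.903
finger_force: 0.0
```

Request:
{"fn": "carry_out", "kwargs": {
  "deltas": [-0.018,-0.048,-0.004,0,0,0.01,-0.036,-0.095,-0.007,0,0,0.019,-0.054,-0.143,-0.011,0,0,0.029,-0.072,-0.191,-0.014,0,0,0.038,-0.072,-0.191,-0.014,0,0,0.038]
}}

```text
time: 13.38
eef_pos: [0.6605, -0.2643, 0.1863]
tcp_rot: [0.069, 0.998, 0.001, -0.001]
contact_force: [0.3, 0.2, -0.5]
opening: 0.898
finger_force: 0.0
```

```bash
python3 - <<'E'
from h import *
i,d,W=pts("wrist")
for q in rect(W,.605,-.256,.1): print(*q)
E
python3 g.py "605 -256.5 80 -7.8" "605 -256.5 14 -7.8 30"
```

```text
[ 604.2 -256.7] [50.1 79.3] -7.8 46.3 5470
now [ 660.1 -262.3  186.2] phi -7.8 F [-0.4  0.6  0.4] op 0.903 ff 0.0 t 13.4
CALL [0.0183, -0.0007, 0.0355, 0.001, -0.001, 0.0, 0.0367, -0.0013, 0.0709, 0.001, -0.003, 0.0, 0.055, -0.002, 0.1064, 0.002, -0.004, 0.0]
CALL [0.0, 0.0, 0.022, 0.0, 0.0, 0.0, 0.0, 0.0, 0.044, 0.0, 0.0, 0.0, 0.0, 0.0, 0.066, 0.0, 0.0, 0.0]
```

Request:
{"fn": "carry_out", "kwargs": {
  "deltas": [0.018,-0.001,0.036,0,0,0,0.037,-0.001,0.071,0,0,0,0.056,-0.002,0.106,0,0,0,0.056,-0.002,0.106,0,0,0]
}}

```text
time: 13.92
eef_pos: [0.6009, -0.2525, 0.0779]
tcp_rot: [0.067, 0.998, 0.003, -0.005]
contact_force: [-0.4, 0.5, -0.2]
opening: 0.901
finger_force: 0.0
```

Request:
{"fn": "carry_out", "kwargs": {
  "deltas": [0,0,0.022,0,0,0,0,0,0.044,0,0,0,0,0,0.066,0,0,0,0,0,0.066,0,0,0]
}}

```text
time: 14.42
eef_pos: [0.6029, -0.2556, 0.014]
tcp_rot: [0.067, 0.998, 0.001, -0.002]
contact_force: [-0.1, 0.5, -0.0]
opening: 0.903
finger_force: 0.0
```

Request:
{"fn": "carry_out", "kwargs": {
  "deltas": [0,0,0,0,0,0,0,0,0,0,0,0,0,0,0,0,0,0,0,0,0,0,0,0],
  "grip": 0,
  "grip_force": 50
}}

```text
time: 14.92
eef_pos: [0.6054, -0.2572, 0.0186]
tcp_rot: [0.067, 0.998, -0.001, 0.001]
contact_force: [0.5, 0.1, 2.5]
opening: 0.575
finger_force: 54.7
```

Request:
{"fn": "carry_out", "kwargs": {
  "deltas": [0,0,-0.045,0,0,0,0,0,-0.09,0,0,0,0,0,-0.136,0,0,0,0,0,-0.136,0,0,0]
}}

```text
time: 15.42
eef_pos: [0.607, -0.2581, 0.1586]
tcp_rot: [0.067, 0.998, -0.002, 0.004]
contact_force: [0.6, 0.2, -2.1]
opening: 0.579
finger_force: 54.5
```

```bash
python3 g.py "532.9 188.1 150 -2.75"
```

```text
now [ 607.  -258.1  158.6] phi -7.7 F [ 0.6  0.2 -2.1] op 0.579 ff 54.5 t 15.4
CALL [0.0148, 0.048, 0.0006, 0.0, 0.001, -0.01, 0.0296, 0.0961, 0.0013, -0.001, 0.002, -0.019, 0.0445, 0.1441, 0.0019, -0.001, 0.003, -0.029, 0.0593, 0.1921, 0.0026, -0.002, 0.004, -0.039, 0.0741, 0.2401, 0.0032, -0.002, 0.005, -0.048]
CALL [0.0125, 0.0487, 0.0008, 0.0, 0.001, -0.01, 0.025, 0.0974, 0.0016, -0.001, 0.002, -0.019, 0.0375, 0.146, 0.0025, -0.001, 0.003, -0.029, 0.0499, 0.1947, 0.0033, -0.002, 0.004, -0.039]
```

Request:
{"fn": "carry_out", "kwargs": {
  "deltas": [0.015,0.048,0.001,0,0,-0.01,0.03,0.096,0.001,0,0,-0.019,0.044,0.144,0.002,0,0,-0.029,0.059,0.192,0.003,0,0,-0.039,0.074,0.24,0.003,0,0,-0.048]
}}

```text
time: 16.05
eef_pos: [0.5615, -0.0071, 0.1477]
tcp_rot: [0.043, 0.999, 0.0, -0.002]
contact_force: [-0.3, 0.3, -1.9]
opening: 0.574
finger_force: 54.3
```

Request:
{"fn": "carry_out", "kwargs": {
  "deltas": [0.012,0.049,0.001,0,0,-0.01,0.025,0.097,0.002,0,0,-0.019,0.037,0.146,0.002,0,0,-0.029,0.05,0.195,0.003,0,0,-0.039,0.05,0.195,0.003,0,0,-0.039]
}}

```text
time: 16.68
eef_pos: [0.528, 0.1923, 0.1447]
tcp_rot: [0.021, 1.0, -0.0, -0.002]
contact_force: [0.2, -1.3, -2.4]
opening: 0.578
finger_force: 54.3
```

Request:
{"fn": "carry_out", "kwargs": {
  "deltas": [0,0,0,0,0,0,0,0,0,0,0,0]
}}

```text
time: 16.92
eef_pos: [0.5304, 0.1885, 0.1465]
tcp_rot: [0.025, 1.0, -0.0, -0.001]
contact_force: [0.4, -1.0, -2.2]
opening: 0.577
finger_force: 54.3
```

```bash
python3 g.py "532.9 188.1 37 -2.75"
```

```text
now [530.4 188.5 146.5] phi -2.8 F [ 0.4 -1.  -2.2] op 0.577 ff 54.3 t 16.9
CALL [-0.0013, -0.0001, 0.0547, 0.0, -0.001, -0.001, -0.0026, -0.0002, 0.1095, -0.001, -0.001, -0.001]
```

Request:
{"fn": "carry_out", "kwargs": {
  "deltas": [-0.003,0,0.035,0,0,0,-0.003,0,0.07,0,0,0,-0.003,0,0.095,0,0,0,-0.003,0,0.105,0,0,0,-0.003,0,0.108,0,0,0]
}}

```text
time: 17.55
eef_pos: [0.5339, 0.1889, 0.0392]
tcp_rot: [0.024, 1.0, -0.0, -0.0]
contact_force: [1.2, 0.7, -1.5]
opening: 0.577
finger_force: 54.3
```

Request:
{"fn": "carry_out", "kwargs": {
  "deltas": [0,0,0,0,0,0,0,0,0,0,0,0,0,0,0,0,0,0],
  "grip": 72
}}

```text
time: 17.92
eef_pos: [0.5344, 0.1898, 0.0405]
tcp_rot: [0.024, 1.0, 0.0, 0.001]
contact_force: [0.3, 0.9, 0.6]
opening: 0.723
finger_force: 0.0
```

Request:
{"fn": "carry_out", "kwargs": {
  "deltas": [0,0,-0.04,0,0,0,-0.02,-0.02,-0.09,0,0,0,-0.04,-0.04,-0.13,0,0,0,-0.04,-0.04,-0.13,0,0,0]
}}

```text
time: 18.42
eef_pos: [0.5757, 0.1468, 0.1751]
tcp_rot: [0.025, 1.0, 0.0, 0.005]
contact_force: [-0.3, 0.0, 0.3]
opening: 0.72
finger_force: 0.0
```

```bash
python3 - <<'E'
from h import *
drawer("wrist")
E
python3 g.py "645 -405 190 -11.5"
```

```text
front inner x -193.0
L-frame [-228.4  -64.2] [10.2 29.1] -0.7 65.4 618
L-frame [-228.3   65.5] [10.1 29. ] 0.2 65.3 658
L-frame [-101.2   -0.2] [184.9 301.3] 89.7 58.9 4894
L-frame [-149.1   13.9] [50.3 80.1] 0.0 64.3 6647
L-frame [-133.4   86.2] [ 50.7 110.1] -0.1 64.3 9016
L-frame [ 15.  -26.2] [  8.  144.1] -90.0 58.7 1274
left side y [137.4 138.8]
now [573.3 147.3 171.9] phi -2.8 F [ 0.2 -0.6 -0.9] op 0.719 ff 0.0 t 18.5
CALL [-0.009, -0.0498, -0.0016, 0.0, 0.0, 0.014, -0.018, -0.0997, -0.0033, 0.0, 0.001, 0.028, -0.0269, -0.1495, -0.0049, 0.0, 0.001, 0.041, -0.0359, -0.1993, -0.0066, 0.0, 0.002, 0.055]
CALL [-0.0117, -0.0493, -0.0016, 0.0, 0.0, 0.014, -0.0234, -0.0985, -0.0033, 0.0, 0.001, 0.028, -0.0351, -0.1478, -0.0049, 0.0, 0.001, 0.041, -0.0468, -0.197, -0.0066, 0.0, 0.002, 0.055]
CALL [-0.0144, -0.0485, -0.0016, 0.0, 0.0, 0.014, -0.0288, -0.0971, -0.0033, 0.0, 0.001, 0.028, -0.0432, -0.1456, -0.0049, 0.0, 0.001, 0.041]
```

Request:
{"fn": "carry_out", "kwargs": {
  "deltas": [-0.009,-0.05,-0.002,0,0,0.014,-0.018,-0.1,-0.003,0,0,0.028,-0.027,-0.15,-0.005,0,0,0.041,-0.036,-0.199,-0.007,0,0,0.055],
  "grip": 90
}}

```text
time: 18.98
eef_pos: [0.5966, -0.0531, 0.174]
tcp_rot: [0.051, 0.999, 0.001, -0.002]
contact_force: [0.9, 0.0, 0.1]
opening: 0.9
finger_force: 0.0
```

Request:
{"fn": "carry_out", "kwargs": {
  "deltas": [-0.012,-0.049,-0.002,0,0,0.014,-0.023,-0.099,-0.003,0,0,0.028,-0.035,-0.148,-0.005,0,0,0.041,-0.047,-0.197,-0.007,0,0,0.055]
}}

```text
time: 19.48
eef_pos: [0.6237, -0.2536, 0.1808]
tcp_rot: [0.079, 0.997, 0.001, -0.002]
contact_force: [0.3, -0.6, 0.1]
opening: 0.901
finger_force: 0.0
```

Request:
{"fn": "carry_out", "kwargs": {
  "deltas": [-0.014,-0.049,-0.002,0,0,0.014,-0.029,-0.097,-0.003,0,0,0.028,-0.043,-0.146,-0.005,0,0,0.041,-0.043,-0.146,-0.005,0,0,0.041,-0.043,-0.146,-0.005,0,0,0.041]
}}

```text
time: 20.1
eef_pos: [0.6436, -0.4029, 0.1859]
tcp_rot: [0.099, 0.995, 0.001, -0.002]
contact_force: [0.3, 0.0, -0.6]
opening: 0.897
finger_force: 0.0
```

```bash
python3 - <<'E'
from h import *
i,d,W=pts("wrist")
for q in rect(W,.588,-.4,.12): print(*q)
E
python3 g.py "588 -400 80 -11.7" "588 -400 14 -11.7 30"
```

```text
[ 586.7 -400.4] [ 50.1 109.6] -11.0 46.3 7549
now [ 643.8 -402.5  186.5] phi -11.3 F [-0.3  1.1 -0.7] op 0.9 ff 0.0 t 20.1
CALL [0.0183, -0.0029, 0.0355, 0.001, -0.001, 0.002, 0.0366, -0.0058, 0.0711, 0.001, -0.002, 0.004, 0.0549, -0.0087, 0.1066, 0.002, -0.003, 0.007]
CALL [0.0, 0.0, 0.022, 0.0, 0.0, 0.0, 0.0, 0.0, 0.044, 0.0, 0.0, 0.0, 0.0, 0.0, 0.066, 0.0, 0.0, 0.0]
```

Request:
{"fn": "carry_out", "kwargs": {
  "deltas": [0.018,-0.003,0.036,0,0,0,0.037,-0.006,0.071,0,0,0,0.056,-0.009,0.107,0,0,0,0.056,-0.009,0.107,0,0,0]
}}

```text
time: 20.65
eef_pos: [0.5847, -0.3984, 0.0768]
tcp_rot: [0.099, 0.995, 0.003, -0.004]
contact_force: [-0.2, -0.2, -0.1]
opening: 0.901
finger_force: 0.0
```

Request:
{"fn": "carry_out", "kwargs": {
  "deltas": [0,0,0.022,0,0,0,0,0,0.044,0,0,0,0,0,0.066,0,0,0,0,0,0.066,0,0,0]
}}

```text
time: 21.15
eef_pos: [0.586, -0.4007, 0.0116]
tcp_rot: [0.099, 0.995, 0.002, -0.002]
contact_force: [-0.4, -0.2, -0.2]
opening: 0.899
finger_force: 0.0
```

Request:
{"fn": "carry_out", "kwargs": {
  "deltas": [0,0,0,0,0,0,0,0,0,0,0,0,0,0,0,0,0,0,0,0,0,0,0,0],
  "grip": 0,
  "grip_force": 50
}}

```text
time: 21.65
eef_pos: [0.5882, -0.403, 0.0167]
tcp_rot: [0.099, 0.995, -0.001, 0.001]
contact_force: [0.5, -0.3, 2.9]
opening: 0.574
finger_force: 55.0
```

Request:
{"fn": "carry_out", "kwargs": {
  "deltas": [0,0,-0.045,0,0,0,0,0,-0.09,0,0,0,0,0,-0.136,0,0,0,0,0,-0.136,0,0,0]
}}

```text
time: 22.15
eef_pos: [0.5895, -0.4042, 0.1571]
tcp_rot: [0.099, 0.995, -0.003, 0.004]
contact_force: [-0.0, 0.4, -2.0]
opening: 0.574
finger_force: 54.8
```

```bash
python3 g.py "544.4 115.5 150 -2.75"
```

```text
now [ 589.5 -404.2  157.1] phi -11.4 F [-0.   0.4 -2. ] op 0.574 ff 54.8 t 22.1
CALL [0.0147, 0.0501, 0.0003, -0.001, 0.001, -0.015, 0.0294, 0.1001, 0.0006, -0.001, 0.002, -0.03, 0.0441, 0.1502, 0.001, -0.002, 0.002, -0.045, 0.0588, 0.2002, 0.0013, -0.002, 0.003, -0.06, 0.0735, 0.2503, 0.0016, -0.003, 0.004, -0.075]
CALL [0.0109, 0.051, 0.0005, -0.001, 0.001, -0.015, 0.0218, 0.102, 0.0011, -0.001, 0.002, -0.03, 0.0326, 0.1531, 0.0016, -0.002, 0.002, -0.045, 0.0435, 0.2041, 0.0021, -0.002, 0.003, -0.06, 0.0544, 0.2551, 0.0026, -0.003, 0.004, -0.075]
```

Request:
{"fn": "carry_out", "kwargs": {
  "deltas": [0.015,0.05,0,0,0,-0.015,0.029,0.1,0.001,0,0,-0.03,0.044,0.15,0.001,0,0,-0.045,0.059,0.2,0.001,0,0,-0.06,0.073,0.25,0.002,0,0,-0.075]
}}

```text
time: 22.78
eef_pos: [0.5635, -0.1406, 0.1468]
tcp_rot: [0.062, 0.998, 0.001, -0.002]
contact_force: [0.8, -0.0, -2.1]
opening: 0.574
finger_force: 54.6
```

Request:
{"fn": "carry_out", "kwargs": {
  "deltas": [0.011,0.051,0,0,0,-0.015,0.022,0.102,0.001,0,0,-0.03,0.033,0.153,0.002,0,0,-0.045,0.043,0.204,0.002,0,0,-0.06,0.054,0.255,0.003,0,0,-0.075]
}}

```text
time: 23.4
eef_pos: [0.5414, 0.1184, 0.144]
tcp_rot: [0.024, 1.0, -0.0, -0.002]
contact_force: [0.4, 0.3, -2.6]
opening: 0.573
finger_force: 54.6
```

Request:
{"fn": "carry_out", "kwargs": {
  "deltas": [0,0,0,0,0,0,0,0,0,0,0,0]
}}

```text
time: 23.65
eef_pos: [0.5421, 0.1167, 0.1446]
tcp_rot: [0.024, 1.0, -0.0, -0.001]
contact_force: [-0.2, -0.2, -1.9]
opening: 0.575
finger_force: 54.6
```

```bash
python3 g.py "544.4 115.5 37 -2.75"
```

```text
now [542.1 116.7 144.6] phi -2.8 F [-0.2 -0.2 -1.9] op 0.575 ff 54.6 t 23.6
CALL [-0.0013, -0.0005, 0.0538, 0.0, -0.001, 0.0, -0.0026, -0.001, 0.1076, -0.001, -0.003, 0.0]
```

Request:
{"fn": "carry_out", "kwargs": {
  "deltas": [-0.003,-0.001,0.035,0,0,0,-0.003,-0.001,0.07,0,0,0,-0.003,-0.001,0.095,0,0,0,-0.003,-0.001,0.104,0,0,0,-0.003,-0.001,0.107,0,0,0]
}}

```text
time: 24.28
eef_pos: [0.5462, 0.1149, 0.039]
tcp_rot: [0.025, 1.0, -0.0, -0.0]
contact_force: [0.2, 0.1, -1.5]
opening: 0.575
finger_force: 54.6
```

Request:
{"fn": "carry_out", "kwargs": {
  "deltas": [0,0,0,0,0,0,0,0,0,0,0,0,0,0,0,0,0,0],
  "grip": 72
}}

```text
time: 24.65
eef_pos: [0.547, 0.1159, 0.0405]
tcp_rot: [0.024, 1.0, 0.0, 0.001]
contact_force: [0.1, 0.8, 0.7]
opening: 0.718
finger_force: 0.0
```

Request:
{"fn": "carry_out", "kwargs": {
  "deltas": [0,0,-0.04,0,0,0,-0.02,0.02,-0.09,0,0,0,-0.04,0.03,-0.13,0,0,0,-0.04,0.03,-0.13,0,0,0]
}}

```text
time: 25.15
eef_pos: [0.5915, 0.1446, 0.1752]
tcp_rot: [0.024, 1.0, 0.001, 0.006]
contact_force: [0.5, 0.5, -0.3]
opening: 0.721
finger_force: 0.0
```

```bash
python3 - <<'E'
from h import *
drawer("wrist")
def w(x,y): print(O*1000+U@np.array([x,y]))
w(-145,-112);w(-145,-40)
E
python3 g.py
```

```text
front inner x -192.9
L-frame [-220.9  -64.2] [10.  11.6] 2.7 65.4 255
L-frame [-221.2   65.2] [ 9.9 11.5] -3.1 65.3 269
L-frame [-92.    1.9] [202.6 304.2] 90.0 59.1 5911
L-frame [-133.6  -59.5] [ 50.2 109.9] -0.0 64.3 9131
L-frame [-148.8   13.8] [50.2 79.4] 0.1 64.3 6976
L-frame [-133.9   86.4] [ 50.9 109.8] 0.0 64.3 9534
L-frame [ 14.5 -27.1] [  7.6 132.7] -89.9 58.9 1139
L-frame [ 13.1 113.4] [ 5.4 24.2] 83.2 58.4 132
left side y [137.3 138.7]
[530.79343357  62.08580935]
[534.24785882 134.00289318]
now [589.1 144.2 171.9] phi -2.8 F [-0.8 -0.1 -0.3] op 0.724 ff 0.0 t 25.2
```

All three boxes sit square in the drawer. I'll push the row left with the two open fingers, which also squares it.

```bash
python3 g.py "536 65.8 150 -92.75" "536 65.8 32 -92.75 30"
```

```text
now [589.1 144.2 171.9] phi -2.8 F [-0.8 -0.1 -0.3] op 0.724 ff 0.0 t 25.2
CALL [0.0049, -0.0081, 0.0022, 0.0, 0.0, 0.157, 0.0099, -0.0162, 0.0043, 0.001, 0.001, 0.314, 0.0148, -0.0243, 0.0065, 0.001, 0.001, 0.471, 0.0198, -0.0323, 0.0086, 0.002, 0.001, 0.628, 0.0247, -0.0404, 0.0108, 0.002, 0.002, 0.785]
CALL [-0.0022, -0.0092, 0.0022, 0.0, 0.0, 0.157, -0.0045, -0.0184, 0.0044, 0.001, 0.001, 0.314, -0.0067, -0.0276, 0.0065, 0.001, 0.001, 0.471, -0.0089, -0.0368, 0.0087, 0.002, 0.001, 0.628, -0.0111, -0.046, 0.0109, 0.002, 0.002, 0.785]
CALL [0.0, 0.0, 0.0295, 0.0, 0.0, 0.0, 0.0, 0.0, 0.059, 0.0, 0.0, 0.0, 0.0, 0.0, 0.0885, 0.0, 0.0, 0.0, 0.0, 0.0, 0.118, 0.0, 0.0, 0.0]
```

Request:
{"fn": "carry_out", "kwargs": {
  "deltas": [0.005,-0.008,0.002,0,0,0.157,0.01,-0.016,0.004,0,0,0.314,0.015,-0.024,0.006,0,0,0.471,0.02,-0.032,0.009,0,0,0.628,0.025,-0.04,0.011,0,0,0.785],
  "grip": 50
}}

```text
time: 25.82
eef_pos: [0.5585, 0.1046, 0.1558]
tcp_rot: [0.407, 0.913, -0.001, -0.002]
contact_force: [0.2, -0.3, 0.7]
opening: 0.499
finger_force: 0.0
```

Request:
{"fn": "carry_out", "kwargs": {
  "deltas": [-0.002,-0.009,0.002,0,0,0.157,-0.004,-0.018,0.004,0,0,0.314,-0.007,-0.028,0.007,0,0,0.471,-0.009,-0.037,0.009,0,0,0.628,-0.011,-0.046,0.011,0,0,0.785]
}}

```text
time: 26.45
eef_pos: [0.5318, 0.0657, 0.1451]
tcp_rot: [0.726, 0.688, -0.001, -0.001]
contact_force: [-0.3, -0.3, -0.1]
opening: 0.496
finger_force: 0.0
```

Request:
{"fn": "carry_out", "kwargs": {
  "deltas": [0,0,0,0,0,0,0,0,0,0,0,0]
}}

```text
time: 26.7
eef_pos: [0.5333, 0.0661, 0.1465]
tcp_rot: [0.723, 0.691, -0.0, -0.001]
contact_force: [-0.1, -0.5, 0.1]
opening: 0.502
finger_force: 0.0
```

```bash
python3 g.py "536 65.8 32 -92.75 30"
```

```text
now [533.3  66.1 146.5] phi -92.6 F [-0.1 -0.5  0.1] op 0.502 ff 0.0 t 26.7
CALL [-0.0001, 0.0007, 0.0286, 0.0, 0.0, 0.001, -0.0001, 0.0014, 0.0572, -0.001, 0.0, 0.001, -0.0002, 0.0022, 0.0858, -0.001, 0.0, 0.002, -0.0002, 0.0029, 0.1145, -0.002, 0.0, 0.002]
```

Request:
{"fn": "carry_out", "kwargs": {
  "deltas": [0,0.002,0.03,0,0,0,0,0.003,0.06,0,0,0.001,0,0.003,0.09,0,0,0.001,0,0.003,0.114,0,0,0.002,0,0.003,0.114,0,0,0.002]
}}

```text
time: 27.32
eef_pos: [0.5355, 0.0662, 0.0314]
tcp_rot: [0.724, 0.69, -0.001, -0.002]
contact_force: [-0.3, -0.1, 0.7]
opening: 0.502
finger_force: 0.0
```

Request:
{"fn": "carry_out", "kwargs": {
  "deltas": [0.008,0,0,0,0,0,0.016,0,0,0,0,0,0.024,0,0,0,0,0,0.032,0,0,0,0,0,0.04,0,0,0,0,0]
}}

```text
time: 27.95
eef_pos: [0.5394, 0.106, 0.0339]
tcp_rot: [0.724, 0.689, 0.0, 0.001]
contact_force: [-0.6, -3.8, 2.5]
opening: 0.498
finger_force: 2.0
```

Request:
{"fn": "carry_out", "kwargs": {
  "deltas": [0.008,0,0,0,0,0,0.016,0,0,0,0,0,0.024,0,0,0,0,0,0.032,0,0,0,0,0,0.038,0,0,0,0,0]
}}

```text
time: 28.58
eef_pos: [0.541, 0.144, 0.0335]
tcp_rot: [0.724, 0.689, -0.0, 0.0]
contact_force: [-0.3, -5.1, 3.0]
opening: 0.499
finger_force: 2.6
```

Request:
{"fn": "carry_out", "kwargs": {
  "deltas": [0.002,0,0,0,0,0,0.004,0,0,0,0,0,0.004,0,0,0,0,0]
}}

```text
time: 28.95
eef_pos: [0.5411, 0.1478, 0.0333]
tcp_rot: [0.725, 0.689, 0.0, 0.0]
contact_force: [1.3, -3.6, 3.0]
opening: 0.5
finger_force: 1.9
```

```bash
python3 - <<'E'
from h import *
s=ctrl.get_state();print((np.array(s["eef_pos"])[:2]-O)@U*1000)
drawer("wrist")
E
python3 g.py
```

```text
[-138.79212214  -25.85820847]
front inner x -102.5
L-frame [-139.    18.4] [113.6 115.1] -0.2 64.4 76704
L-frame [-195.3  -73.9] [ 1.2 19.5] 89.5 61.4 310
now [541.1 147.8  33.3] phi -92.9 F [ 1.  -3.4  2.5] op 0.501 ff 1.8 t 29.0
```

Request:
{"fn": "carry_out", "kwargs": {
  "deltas": [0.001,0,0,0,0,0,0.002,0,0,0,0,0,0.002,0,0,0,0,0]
}}

```text
time: 29.38
eef_pos: [0.5411, 0.1497, 0.0333]
tcp_rot: [0.725, 0.689, -0.0, -0.0]
contact_force: [-0.3, -4.4, 2.5]
opening: 0.499
finger_force: 2.3
```

Request:
{"fn": "carry_out", "kwargs": {
  "deltas": [0.001,0,0,0,0,0,0.002,0,0,0,0,0,0.002,0,0,0,0,0]
}}

```text
time: 29.75
eef_pos: [0.5412, 0.1518, 0.0333]
tcp_rot: [0.725, 0.689, -0.0, -0.0]
contact_force: [0.4, -4.8, 2.9]
opening: 0.496
finger_force: 2.3
```

Request:
{"fn": "carry_out", "kwargs": {
  "deltas": [0.001,0,0,0,0,0,0.002,0,0,0,0,0,0.002,0,0,0,0,0]
}}

```text
time: 30.12
eef_pos: [0.5412, 0.152, 0.0333]
tcp_rot: [0.724, 0.689, -0.002, 0.001]
contact_force: [-0.9, -11.2, 3.8]
opening: 0.502
finger_force: 5.6
```

Request:
{"fn": "carry_out", "kwargs": {
  "deltas": [0.001,0,0,0,0,0,0.0015,0,0,0,0,0,0.0015,0,0,0,0,0]
}}

```text
time: 30.5
eef_pos: [0.5412, 0.152, 0.0333]
tcp_rot: [0.724, 0.69, -0.003, 0.002]
contact_force: [-1.6, -17.0, 6.9]
opening: 0.498
finger_force: 8.2
```

Request:
{"fn": "carry_out", "kwargs": {
  "deltas": [-0.008,0,0,0,0,0,-0.015,0,0,0,0,0,-0.015,0,-0.05,0,0,0,-0.015,0,-0.1,0,0,0,-0.015,0,-0.13,0,0,0]
}}

```text
time: 31.12
eef_pos: [0.5414, 0.1411, 0.1659]
tcp_rot: [0.724, 0.689, 0.002, 0.0]
contact_force: [0.2, 0.8, 0.5]
opening: 0.502
finger_force: 0.0
```

```bash
python3 -c "
from h import *
print(O*1000+U@np.array([-53,62.5]))"
python3 g.py "631 232 160 -2.75"
```

```text
[631.05966855 231.97086497]
now [541.4 141.1 165.9] phi -92.9 F [0.2 0.8 0.5] op 0.502 ff 0.0 t 31.1
CALL [0.0095, 0.0085, 0.0006, 0.0, 0.0, -0.157, 0.019, 0.017, 0.0013, 0.001, 0.0, -0.315, 0.0286, 0.0255, 0.0019, 0.001, 0.0, -0.472, 0.0381, 0.034, 0.0026, 0.002, 0.0, -0.629, 0.0476, 0.0425, 0.0032, 0.002, 0.0, -0.786]
CALL [0.0007, 0.0127, 0.0006, 0.0, 0.0, -0.157, 0.0014, 0.0255, 0.0012, 0.001, 0.0, -0.315, 0.0021, 0.0382, 0.0019, 0.001, 0.0, -0.472, 0.0029, 0.051, 0.0025, 0.002, 0.0, -0.629, 0.0036, 0.0637, 0.0031, 0.002, 0.0, -0.786]
```

Request:
{"fn": "carry_out", "kwargs": {
  "deltas": [0.01,0.008,0.001,0,0,-0.157,0.019,0.017,0.001,0,0,-0.315,0.029,0.025,0.002,0,0,-0.472,0.038,0.034,0.003,0,0,-0.629,0.048,0.042,0.003,0,0,-0.786],
  "grip": 100
}}

```text
time: 31.75
eef_pos: [0.5847, 0.1871, 0.1595]
tcp_rot: [0.403, 0.915, 0.0, -0.001]
contact_force: [0.2, 0.4, -0.4]
opening: 1.0
finger_force: 0.0
```

Request:
{"fn": "carry_out", "kwargs": {
  "deltas": [0.001,0.013,0.001,0,0,-0.157,0.001,0.025,0.001,0,0,-0.315,0.002,0.038,0.002,0,0,-0.472,0.003,0.051,0.002,0,0,-0.629,0.004,0.064,0.003,0,0,-0.786]
}}

```text
time: 32.38
eef_pos: [0.6295, 0.2332, 0.1566]
tcp_rot: [0.022, 1.0, 0.001, -0.001]
contact_force: [0.0, -0.1, 0.8]
opening: 0.999
finger_force: 0.0
```

Request:
{"fn": "carry_out", "kwargs": {
  "deltas": [0,0,0,0,0,0,0,0,0,0,0,0]
}}

```text
time: 32.62
eef_pos: [0.6292, 0.2321, 0.1568]
tcp_rot: [0.025, 1.0, 0.0, -0.001]
contact_force: [0.3, 0.7, 0.4]
opening: 1.0
finger_force: 0.0
```

```bash
python3 - <<'E'
from h import *
i,W=drawer("wrist"); save(i,"w5")
V=(W[...,:2]-O)@U*1000; z=W[...,2]
for y in (112.5,62.5,12.5):
    t=V[(z>.058)&(z<.07)&(abs(V[...,1]-y)<18)&(V[...,0]>-195)&(V[...,0]<-60)]; print(y,np.round(np.percentile(t[:,0],[1,99]),1))
t=V[(z>.0615)&(z<.07)&(abs(V[...,0]+145)<30)]; print(np.percentile(t[:,1],[0.5,99.5]))
E
python3 g.py "631 232 30 -2.75"
```

```text
L-frame [-87.9  63. ] [163.4 207.8] -0.3 64.3 35996
L-frame [  -5.4 -121.4] [ 65.9 108.8] 45.1 58.9 1759
left side y [137.8 141. ]
112.5 [-189.   -83.1]
62.5 [-189.3 -112.8]
12.5 [-189.2  -83.3]
[-10.68777793 240.19281545]
now [629.2 232.  157. ] phi -2.9 F [-1.3  0.4  0.4] op 1.002 ff 0.0 t 32.7
CALL [-0.0006, 0.0, 0.0423, 0.0, 0.0, -0.001, -0.0013, 0.0, 0.0847, 0.0, -0.001, -0.002, -0.0019, 0.0001, 0.127, 0.0, -0.001, -0.003]
```

View pics/w5.png

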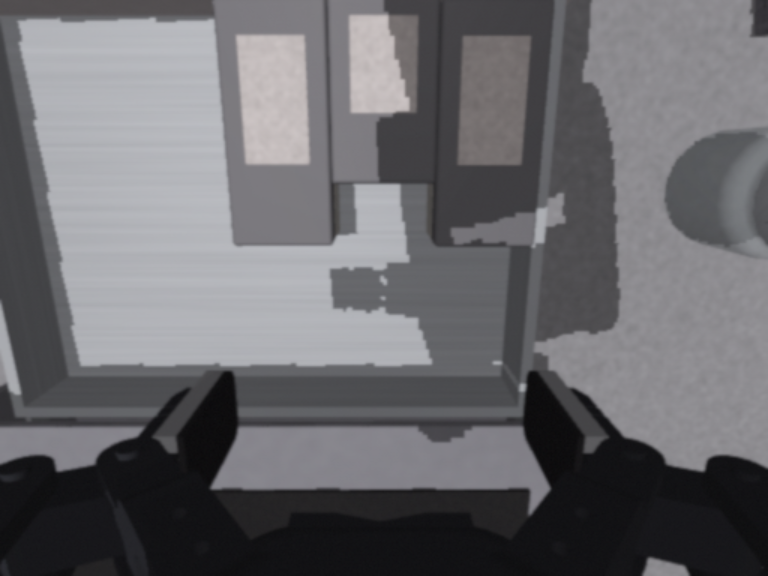

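The row is tight in the picture: boxes at columns 215–550, short one in the middle with its end at row 183 and the long ends at row 243. The front gap is about 4 mm, so I push both long ends together with the open fingers.

Request:
{"fn": "carry_out", "kwargs": {
  "deltas": [0,0,0.04,0,0,0,0,0,0.085,0,0,0,0,0,0.115,0,0,0,0,0,0.125,0,0,0,0,0,0.125,0,0,0]
}}

```text
time: 33.3
eef_pos: [0.6297, 0.2319, 0.0323]
tcp_rot: [0.025, 1.0, -0.0, -0.0]
contact_force: [0.6, -0.2, 0.3]
opening: 1.0
finger_force: 0.0
```

Request:
{"fn": "carry_out", "kwargs": {
  "deltas": [0.005,0,0,0,0,0,0.01,0,0,0,0,0,0.013,0,0,0,0,0,0.015,0,0,0,0,0,0.015,0,0,0,0,0]
}}

```text
time: 33.92
eef_pos: [0.6147, 0.2328, 0.0324]
tcp_rot: [0.024, 1.0, -0.0, 0.0]
contact_force: [-0.6, 0.2, -0.2]
opening: 1.003
finger_force: 0.0
```

Request:
{"fn": "carry_out", "kwargs": {
  "deltas": [0.001,0,0,0,0,0,0.002,0,0,0,0,0,0.002,0,0,0,0,0]
}}

```text
time: 34.3
eef_pos: [0.6136, 0.2328, 0.0326]
tcp_rot: [0.025, 1.0, 0.0, 0.001]
contact_force: [1.8, -0.5, -0.6]
opening: 1.0
finger_force: 1.4
```

```bash
python3 -c "
from h import *
s=ctrl.get_state();print((np.array(s['eef_pos'])[:2]-O)@U*1000)"
python3 g.py
```

```text
[-70.48209514  62.51674592]
now [613.6 232.8  32.6] phi -2.8 F [ 1.8 -0.5 -0.6] op 1.0 ff 1.4 t 34.3
```

Request:
{"fn": "carry_out", "kwargs": {
  "deltas": [0.001,0,0,0,0,0,0.002,0,0,0,0,0,0.002,0,0,0,0,0]
}}

```text
time: 34.67
eef_pos: [0.6111, 0.233, 0.0326]
tcp_rot: [0.024, 1.0, -0.0, 0.0]
contact_force: [2.6, 0.3, -0.3]
opening: 1.0
finger_force: 1.4
```

Request:
{"fn": "carry_out", "kwargs": {
  "deltas": [0.001,0,0,0,0,0,0.002,0,0,0,0,0,0.002,0,0,0,0,0]
}}

```text
time: 35.05
eef_pos: [0.6099, 0.233, 0.0327]
tcp_rot: [0.025, 1.0, 0.0, 0.002]
contact_force: [5.2, -0.3, -1.3]
opening: 1.001
finger_force: 2.8
```

Request:
{"fn": "carry_out", "kwargs": {
  "deltas": [0.001,0,0,0,0,0,0.001,0,0,0,0,0,0.001,0,0,0,0,0]
}}

```text
time: 35.42
eef_pos: [0.61, 0.233, 0.0329]
tcp_rot: [0.025, 1.0, 0.0, 0.003]
contact_force: [7.9, -0.0, -2.1]
opening: 0.999
finger_force: 3.9
```

Request:
{"fn": "carry_out", "kwargs": {
  "deltas": [-0.006,0,0,0,0,0,-0.006,0,-0.03,0,0,0,-0.006,0,-0.06,0,0,0,-0.006,0,-0.06,0,0,0,-0.006,0,-0.06,0,0,0]
}}

```text
time: 36.05
eef_pos: [0.6124, 0.2327, 0.0908]
tcp_rot: [0.024, 1.0, -0.0, -0.002]
contact_force: [-0.2, -0.4, -1.8]
opening: 1.004
finger_force: 0.0
```

Request:
{"fn": "carry_out", "kwargs": {
  "deltas": [0,0,0,0,0,0,0,0,0,0,0,0,0,0,0,0,0,0,0,0,0,0,0,0,0,0,0,0,0,0],
  "grip": 0,
  "grip_force": 20
}}

```text
time: 36.67
eef_pos: [0.6138, 0.2328, 0.0923]
tcp_rot: [0.024, 1.0, 0.0, 0.0]
contact_force: [0.5, 0.5, -0.0]
opening: -0.001
finger_force: 0.0
```

```bash
python3 - <<'E'
from h import *
s=ctrl.get_state();print((np.array(s['eef_pos'])[:2]-O)@U*1000)
i,W=drawer("wrist"); V=(W[...,:2]-O)@U*1000; z=W[...,2]
for y in (112.5,62.5,12.5):
    t=V[(z>.06)&(z<.07)&(abs(V[...,1]-y)<18)&(V[...,0]>-195)&(V[...,0]<-60)]; print(y,len(t),np.round(np.percentile(t[:,0],[1,99]),1) if len(t) else "")
print(O*1000+U@np.array([-88,62.5]))
E
python3 g.py "596.1 233.6 95 -2.75" "596.1 233.6 35 -2.75 25"
```

```text
[-70.24004384  62.51759739]
L-frame [-104.4   66.3] [156.8 168.7] -0.0 64.3 57867
L-frame [ 12.4 -90.3] [ 8.3 34.6] -89.7 58.7 515
L-frame [ 10.3 -10.7] [ 6.1 17. ] -64.8 58.6 172
L-frame [11.5 61.4] [5.8 8.6] -85.5 58.7 118
L-frame [ 10.4 134.5] [ 6.6 16.2] 62.1 58.6 166
left side y [137.7 141. ]
112.5 14291 [-186.5  -87.1]
62.5 11249 [-186.6 -112.8]
12.5 14279 [-186.4  -87.5]
[596.09997502 233.65009947]
now [613.8 232.8  92.3] phi -2.8 F [0.5 0.5 0.8] op -0.004 ff 0.0 t 36.7
CALL [0.0177, -0.0001, -0.0027, 0.0, 0.0, -0.001]
CALL [0.0, 0.0, 0.02, 0.0, 0.0, 0.0, 0.0, 0.0, 0.04, 0.0, 0.0, 0.0, 0.0, 0.0, 0.06, 0.0, 0.0, 0.0]
```

Request:
{"fn": "carry_out", "kwargs": {
  "deltas": [0.015,0,0,0,0,0,0.015,0,0.02,0,0,0,0.015,0,0.04,0,0,0,0.015,0,0.058,0,0,0,0.015,0,0.058,0,0,0]
}}

```text
time: 37.35
eef_pos: [0.5969, 0.233, 0.031]
tcp_rot: [0.024, 1.0, -0.001, -0.003]
contact_force: [0.9, 0.4, -0.8]
opening: 0.002
finger_force: 0.0
```

Request:
{"fn": "carry_out", "kwargs": {
  "deltas": [0.005,0,0,0,0,0,0.01,0,0,0,0,0,0.014,0,0,0,0,0,0.014,0,0,0,0,0]
}}

```text
time: 37.85
eef_pos: [0.5846, 0.2344, 0.0348]
tcp_rot: [0.024, 1.0, 0.0, 0.0]
contact_force: [-0.2, 0.2, 0.6]
opening: 0.002
finger_force: 0.0
```

Request:
{"fn": "carry_out", "kwargs": {
  "deltas": [0.001,0,0,0,0,0,0.002,0,0,0,0,0,0.002,0,0,0,0,0]
}}

```text
time: 38.22
eef_pos: [0.5832, 0.2343, 0.0345]
tcp_rot: [0.024, 1.0, 0.0, 0.0]
contact_force: [0.8, -0.2, 0.9]
opening: -0.003
finger_force: 0.3
```

```bash
python3 -c "
from h import *
s=ctrl.get_state();print((np.array(s['eef_pos'])[:2]-O)@U*1000)"
python3 g.py
```

```text
[-100.96670605   62.55810062]
now [583.2 234.3  34.5] phi -2.8 F [ 0.8 -0.2  0.9] op -0.003 ff 0.3 t 38.2
```

Request:
{"fn": "carry_out", "kwargs": {
  "deltas": [0.001,0,0,0,0,0,0.002,0,0,0,0,0,0.002,0,0,0,0,0]
}}

```text
time: 38.6
eef_pos: [0.581, 0.2345, 0.0345]
tcp_rot: [0.024, 1.0, 0.0, 0.0]
contact_force: [0.7, -0.4, -0.5]
opening: 0.001
finger_force: 0.6
```

Request:
{"fn": "carry_out", "kwargs": {
  "deltas": [0.001,0,0,0,0,0,0.002,0,0,0,0,0,0.002,0,0,0,0,0]
}}

```text
time: 38.98
eef_pos: [0.58, 0.2345, 0.0347]
tcp_rot: [0.024, 1.0, 0.0, 0.001]
contact_force: [5.2, -0.5, -1.5]
opening: 0.001
finger_force: 2.6
```

Request:
{"fn": "carry_out", "kwargs": {
  "deltas": [0.001,0,0,0,0,0,0.001,0,0,0,0,0,0.001,0,0,0,0,0]
}}

```text
time: 39.35
eef_pos: [0.58, 0.2345, 0.0351]
tcp_rot: [0.024, 1.0, 0.0, 0.003]
contact_force: [7.4, -0.7, -2.0]
opening: -0.002
finger_force: 3.6
```

Request:
{"fn": "carry_out", "kwargs": {
  "deltas": [-0.006,0,0,0,0,0,-0.006,0,-0.04,0,0,0,-0.006,0,-0.09,0,0,0,-0.006,-0.03,-0.14,0,0,0,-0.006,-0.05,-0.15,0,0,0]
}}

```text
time: 39.98
eef_pos: [0.5827, 0.1841, 0.1887]
tcp_rot: [0.024, 1.0, 0.001, 0.002]
contact_force: [0.7, -0.2, -1.1]
opening: -0.004
finger_force: 0.0
```

```bash
python3 - <<'E'
from h import *
i,W=drawer("wrist"); save(i,"w6"); V=(W[...,:2]-O)@U*1000; z=W[...,2]
for y in (112.5,62.5,12.5):
    t=V[(z>.0615)&(z<.07)&(abs(V[...,1]-y)<18)&(V[...,0]>-200)&(V[...,0]<-60)]; print(y,len(t),np.round(np.percentile(t[:,0],[1,99]),1) if len(t) else "", np.median(t))
t=V[(z>.0615)&(z<.07)&(abs(V[...,0]+145)<30)&(V[...,1]<145)]; print(np.percentile(t[:,1],[0.3,99.7]))
E
python3 g.py
```

```text
front inner x -195.4
L-frame [-229.7  -64. ] [10.2 25. ] 0.2 65.3 506
L-frame [-229.9   65.5] [10.1 25.4] 0.0 65.4 498
L-frame [-89.6  -1. ] [212.2 304. ] 89.9 64.1 26896
L-frame [  7.  150.1] [ 6.9 16.3] -3.4 62.8 160
left side y [137.7 141. ]
112.5 5895 [-195.2  -87.6] 4.1036338930794685
62.5 4275 [-195.3 -104.5] -29.42027073571225
12.5 5895 [-195.1  -87.6] -45.794053062480785
[-11.45678694 137.0552334 ]
now [582.2 182.  187.7] phi -2.9 F [ 1.3 -1.  -1.4] op 0.002 ff 0.0 t 40.0
```

View pics/w6.png

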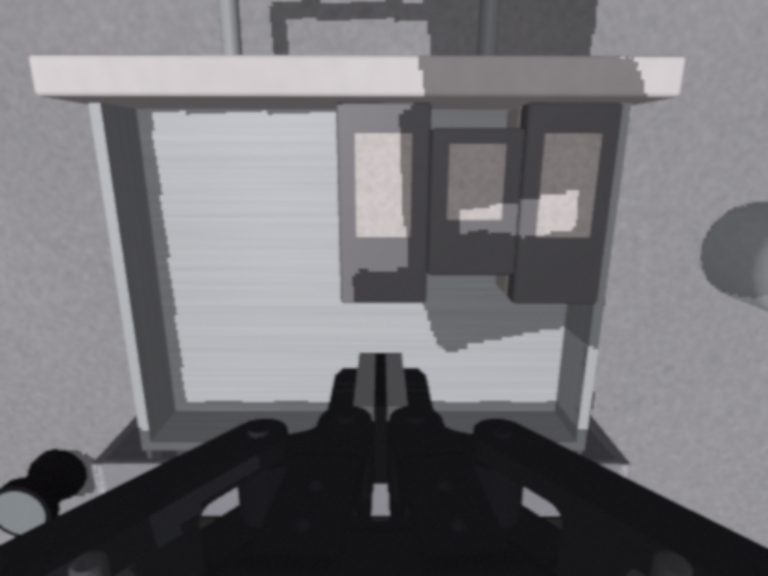

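The short box (columns 430–520) has moved back, to about 10 mm off the front; the long boxes are flush. The knock may have hit it. I'll push it in again.

```bash
python3 -c "
from h import *
print(O*1000+U@np.array([-82,62.5]))"; python3 g.py "602 233.4 100 -2.75" "602 233.4 35 -2.75 25"
```

```text
[602.09306534 233.36223069]
now [582.2 182.  187.7] phi -2.9 F [ 1.3 -1.  -1.4] op 0.002 ff 0.0 t 40.0
CALL [-0.0085, 0.0262, 0.0438, 0.0, 0.002, -0.001, -0.0169, 0.0524, 0.0877, -0.001, 0.003, -0.002]
CALL [0.0, 0.0, 0.0217, 0.0, 0.0, 0.0, 0.0, 0.0, 0.0433, 0.0, 0.0, 0.0, 0.0, 0.0, 0.065, 0.0, 0.0, 0.0]
```

Request:
{"fn": "carry_out", "kwargs": {
  "deltas": [-0.009,0.026,0.044,0,0,0,-0.019,0.052,0.088,0,0,0,-0.019,0.052,0.088,0,0,0]
}}

```text
time: 40.4
eef_pos: [0.5976, 0.2355, 0.0882]
tcp_rot: [0.024, 1.0, -0.002, -0.008]
contact_force: [-0.6, -0.1, -0.3]
opening: 0.004
finger_force: 0.0
```

Request:
{"fn": "carry_out", "kwargs": {
  "deltas": [0,0,0.022,0,0,0,0,0,0.044,0,0,0,0,0,0.064,0,0,0,0,0,0.064,0,0,0]
}}

```text
time: 40.9
eef_pos: [0.6287, 0.2342, 0.0627]
tcp_rot: [0.023, 0.999, 0.002, 0.029]
contact_force: [1.8, -14.2, 68.4]
opening: -0.0
finger_force: 33.8
```

Request:
{"fn": "carry_out", "kwargs": {
  "deltas": [0.005,0,0,0,0,0,0.01,0,0,0,0,0,0.015,0,0,0,0,0,0.018,0,0,0,0,0,0.02,0,0,0,0,0]
}}

```text
time: 41.52
eef_pos: [0.6088, 0.2353, 0.0627]
tcp_rot: [0.023, 0.999, 0.002, 0.03]
contact_force: [1.7, -16.0, 69.6]
opening: -0.002
finger_force: 35.0
```

```bash
python3 -c "
from h import *
s=ctrl.get_state();print((np.array(s['eef_pos'])[:2]-O)@U*1000)"
python3 g.py
```

```text
[-75.3840598   64.73431038]
now [608.8 235.3  62.7] phi -2.7 F [  1.7 -16.   69.6] op -0.002 ff 35.0 t 41.5
```

Request:
{"fn": "carry_out", "kwargs": {
  "deltas": [0,0,-0.03,0,0,0,0,0,-0.07,0,0,0,0,-0.03,-0.12,0,0,0,-0.01,-0.06,-0.16,0,0,0,-0.01,-0.06,-0.16,0,0,0]
}}

```text
time: 42.15
eef_pos: [0.5931, 0.1739, 0.1979]
tcp_rot: [0.026, 1.0, 0.001, 0.005]
contact_force: [0.2, -0.7, -0.4]
opening: -0.001
finger_force: 0.0
```

```bash
python3 - <<'E'
from h import *
i,W=drawer("wrist"); save(i,"w7"); np.save("w7W.npy",W)
E
python3 g.py
```

```text
front inner x -192.2
L-frame [-223.5  -64.1] [10.1 18.7] -0.5 65.3 356
L-frame [-223.6   65.3] [ 9.9 17.9] -0.7 65.3 343
L-frame [-86.7   0.9] [211.7 301.5] 90.0 64.1 25732
L-frame [  6.8 150.5] [ 6.9 16.4] -0.1 62.7 157
L-frame [   7.5 -149.4] [ 7.2 17.4] 0.2 62.3 165
L-frame [ 15.2 -52.6] [ 6.4 24.2] 88.7 58.7 145
L-frame [15.4 55.9] [ 6.9 24.5] 88.5 58.6 154
left side y [137.7 141. ]
now [591.2 174.7 194.8] phi -2.9 F [ 0.6 -0.1 -0.2] op 0.001 ff 0.0 t 42.2
```

View pics/w7.png

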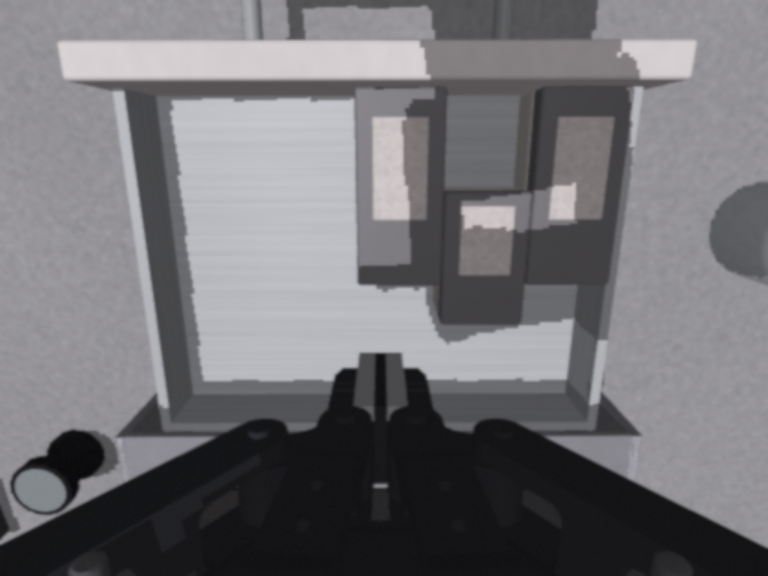

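The short box now stands 50–60 mm off the front, dragged back while I pressed on it; the long boxes are still in place. I'll measure it exactly, then push it forward from well behind.

Run:
```python
from h import *
W=np.load("w7W.npy"); V=(W[...,:2]-O)@U*1000; z=W[...,2]
ok=(z>.0615)&(z<.067)
for y in range(-15,140,6):
    t=V[ok&(abs(V[...,1]-y)<3)&(V[...,0]>-188)&(V[...,0]<-15)]
    if len(t)>20: print(y,np.round([t[:,0].min(),t[:,0].max()],1))
for x in (-170,-150,-120,-100,-70):
    t=V[ok&(abs(V[...,0]-x)<4)&(abs(V[...,1]-60)<76)][:,1]; t=np.sort(t); g=np.where(np.diff(t)>1.5)[0]; print(x,np.round(t[[0,-1]],1),[(round(t[k],1),round(t[k+1],1)) for k in g])
print(O*1000+U@np.array([-35,62.5]))
```

```text
-9 [-187.9  -83. ]
-3 [-188.   -83.3]
3 [-188.   -83.2]
9 [-187.9  -82.9]
15 [-187.9  -83. ]
21 [-187.9  -83. ]
27 [-187.8  -82.9]
33 [-187.8  -82.8]
39 [-187.9  -57. ]
45 [-136.7  -57. ]
51 [-136.6  -57. ]
57 [-136.6  -57.1]
63 [-136.6  -58.3]
69 [-136.6  -58.2]
75 [-136.6  -58.1]
81 [-136.5  -58.2]
87 [-187.8  -57.9]
93 [-187.7  -82.7]
99 [-187.7  -82.7]
105 [-187.7  -82.6]
111 [-187.6  -82.6]
117 [-187.7  -82.6]
123 [-188.   -82.7]
129 [-187.6  -82.6]
135 [-187.5  -82.7]
-170 [-11.5 136. ] [(np.float64(37.9), np.float64(87.7))]
-150 [-11.8 135.9] [(np.float64(37.8), np.float64(88.0))]
-120 [-11.5 136. ] []
-100 [-11.8 136. ] []
-70 [38.4 88. ] []
[649.03893951 231.10725865]
```

```bash
python3 g.py "653.5 230.9 130 -2.75"
```

```text
now [591.2 174.7 194.8] phi -2.9 F [ 0.6 -0.1 -0.2] op 0.001 ff 0.0 t 42.2
CALL [-0.0295, 0.0296, 0.0326, 0.001, 0.002, -0.002, -0.059, 0.0592, 0.0651, 0.001, 0.005, -0.003]
```

Request:
{"fn": "carry_out", "kwargs": {
  "deltas": [-0.03,0.03,0,0,0,0,-0.059,0.059,0.02,0,0,0,-0.059,0.059,0.055,0,0,0,-0.059,0.059,0.065,0,0,0,-0.059,0.059,0.065,0,0,0]
}}

```text
time: 42.82
eef_pos: [0.6503, 0.2318, 0.1252]
tcp_rot: [0.024, 1.0, -0.0, -0.002]
contact_force: [0.3, -0.3, 0.0]
opening: -0.002
finger_force: 0.0
```

Request:
{"fn": "carry_out", "kwargs": {
  "deltas": [0,0,0,0,0,0,0,0,0,0,0,0]
}}

```text
time: 43.08
eef_pos: [0.6527, 0.232, 0.1294]
tcp_rot: [0.025, 1.0, 0.0, 0.002]
contact_force: [-0.6, -0.6, 0.6]
opening: -0.003
finger_force: 0.0
```

```bash
python3 g.py "653.5 230.9 38 -2.75 25"
```

```text
now [652.7 232.  129.4] phi -2.8 F [-0.6 -0.6  0.6] op -0.003 ff 0.0 t 43.1
CALL [-0.0002, -0.0003, 0.0228, 0.0, 0.001, 0.0, -0.0003, -0.0006, 0.0457, 0.0, 0.002, -0.001, -0.0005, -0.0008, 0.0685, 0.001, 0.002, -0.001, -0.0006, -0.0011, 0.0914, 0.001, 0.003, -0.001]
```

Request:
{"fn": "carry_out", "kwargs": {
  "deltas": [-0.001,-0.001,0.022,0,0,0,-0.001,-0.001,0.046,0,0,0,-0.001,-0.001,0.07,0,0,0,-0.001,-0.001,0.09,0,0,0,-0.001,-0.001,0.09,0,0,0]
}}

```text
time: 43.7
eef_pos: [0.6509, 0.2305, 0.0341]
tcp_rot: [0.024, 1.0, -0.001, -0.003]
contact_force: [-0.0, -0.0, 0.2]
opening: 0.002
finger_force: 0.0
```

Request:
{"fn": "carry_out", "kwargs": {
  "deltas": [0.008,0,0,0,0,0,0.016,0,0,0,0,0,0.024,0,0,0,0,0,0.032,0,0,0,0,0,0.04,0,0,0,0,0]
}}

```text
time: 44.32
eef_pos: [0.6132, 0.2331, 0.0384]
tcp_rot: [0.024, 1.0, 0.0, 0.001]
contact_force: [2.3, -0.7, 1.5]
opening: 0.003
finger_force: 1.0
```

Request:
{"fn": "carry_out", "kwargs": {
  "deltas": [0.006,0,0,0,0,0,0.012,0,0,0,0,0,0.018,0,0,0,0,0,0.024,0,0,0,0,0,0.026,0,0,0,0,0]
}}

```text
time: 44.95
eef_pos: [0.5862, 0.2341, 0.0371]
tcp_rot: [0.024, 1.0, -0.0, -0.0]
contact_force: [1.2, 0.3, 1.0]
opening: 0.005
finger_force: 0.9
```

```bash
python3 -c "
from h import *
s=ctrl.get_state();print((np.array(s['eef_pos'])[:2]-O)@U*1000)"
python3 g.py
```

```text
[-97.90135806  62.51292834]
now [586.2 234.1  37.1] phi -2.8 F [1.2 0.3 1. ] op 0.005 ff 0.9 t 45.0
```

Request:
{"fn": "carry_out", "kwargs": {
  "deltas": [0.001,0,0,0,0,0,0.002,0,0,0,0,0,0.003,0,0,0,0,0,0.003,0,0,0,0,0]
}}

```text
time: 45.45
eef_pos: [0.5835, 0.2342, 0.0371]
tcp_rot: [0.024, 1.0, -0.0, -0.0]
contact_force: [1.5, 0.8, 0.6]
opening: 0.0
finger_force: 0.6
```

Request:
{"fn": "carry_out", "kwargs": {
  "deltas": [0.001,0,0,0,0,0,0.002,0,0,0,0,0,0.002,0,0,0,0,0]
}}

```text
time: 45.82
eef_pos: [0.5817, 0.2343, 0.0371]
tcp_rot: [0.024, 1.0, -0.0, -0.0]
contact_force: [2.7, 0.4, -2.1]
opening: -0.003
finger_force: 1.1
```

Request:
{"fn": "carry_out", "kwargs": {
  "deltas": [0.001,0,0,0,0,0,0.0015,0,0,0,0,0,0.0015,0,0,0,0,0]
}}

```text
time: 46.2
eef_pos: [0.5801, 0.2343, 0.0372]
tcp_rot: [0.024, 1.0, -0.0, -0.0]
contact_force: [3.0, -0.2, -1.9]
opening: -0.002
finger_force: 1.1
```

Request:
{"fn": "carry_out", "kwargs": {
  "deltas": [0.001,0,0,0,0,0,0.0015,0,0,0,0,0,0.0015,0,0,0,0,0]
}}

```text
time: 46.58
eef_pos: [0.58, 0.2344, 0.0379]
tcp_rot: [0.024, 1.0, 0.0, 0.001]
contact_force: [5.2, -1.0, -1.5]
opening: 0.007
finger_force: 2.5
```

Request:
{"fn": "carry_out", "kwargs": {
  "deltas": [-0.005,0,0,0,0,0,-0.012,0,0,0,0,0,-0.02,0,0,0,0,0,-0.025,0,0,0,0,0,-0.025,0,0,0,0,0]
}}

```text
time: 47.2
eef_pos: [0.6042, 0.2332, 0.0373]
tcp_rot: [0.025, 1.0, 0.0, -0.0]
contact_force: [0.0, 0.5, -0.5]
opening: -0.004
finger_force: 0.0
```

Request:
{"fn": "carry_out", "kwargs": {
  "deltas": [0,0,-0.03,0,0,0,0,0,-0.08,0,0,0,0.02,-0.03,-0.13,0,0,0,0.02,-0.05,-0.155,0,0,0,0.02,-0.05,-0.155,0,0,0]
}}

```text
time: 47.82
eef_pos: [0.5827, 0.1838, 0.1955]
tcp_rot: [0.025, 1.0, 0.001, 0.003]
contact_force: [-0.7, 0.1, -1.0]
opening: 0.001
finger_force: 0.0
```

```bash
cat >> h.py <<'E'
def row():
    i,W=drawer("wrist"); V=(W[...,:2]-O)@U*1000; z=W[...,2]
    ok=(z>.0615)&(z<.067)
    for y in (0,25,45,63,80,100,125):
        t=V[ok&(abs(V[...,1]-y)<3)&(V[...,0]>-200)&(V[...,0]<-15)]
        if len(t)>20: print(y,np.round([t[:,0].min(),t[:,0].max()],1))
    for x in (-170,-150,-120,-100):
        t=V[ok&(abs(V[...,0]-x)<4)&(abs(V[...,1]-60)<76)][:,1]; t=np.sort(t); g=np.where(np.diff(t)>1.0)[0]; print(x,np.round(t[[0,-1]],1),[(round(t[k],1),round(t[k+1],1)) for k in g])
    return i
E
python3 -c "
from h import *
save(row(),'w8')"; python3 g.py
```

```text
front inner x -195.5
L-frame [-231.2  -64.1] [10.3 27.2] 0.4 65.4 503
L-frame [-230.6   65.7] [10.2 26.7] 0.4 65.4 498
L-frame [-89.6  -0. ] [212.4 303.9] 90.0 64.1 25978
L-frame [  6.5 147.8] [ 6.3 17.5] -21.5 62.8 156
left side y [137.7 140.9]
0 [-195.6  -85.8]
25 [-195.6  -85.9]
45 [-195.6 -115.9]
63 [-195.6 -115.7]
80 [-195.6 -115.7]
100 [-195.5  -85.5]
125 [-195.5  -85.4]
-170 [-11.5 136. ] []
-150 [-12. 136.] []
-120 [-11.9 135.9] []
-100 [-11.4 135.9] [(np.float64(37.4), np.float64(87.9))]
now [581.7 184.2 193.1] phi -2.9 F [-0.2 -0.3  0.2] op -0.001 ff 0.0 t 47.9
```

View pics/w8.png

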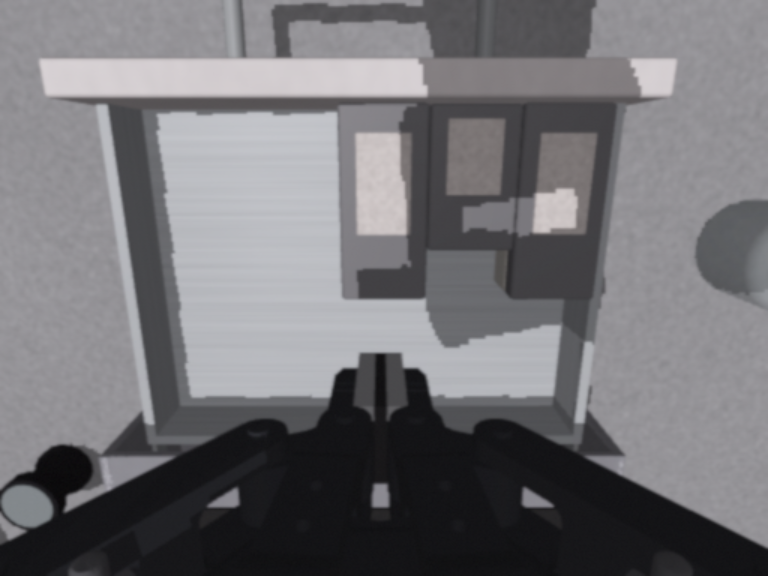

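The row is tight and flush: all front ends at row ~103, right edge 149.5 mm from the left side. Now I close the drawer by the handle.

```bash
python3 g.py "425.8 179.3 170 -92.75" "425.8 179.3 45 -92.75 30"
```

```text
now [581.7 184.2 193.1] phi -2.9 F [-0.2 -0.3  0.2] op -0.001 ff 0.0 t 47.9
CALL [0.0155, -0.0013, 0.0023, 0.0, 0.0, 0.157, 0.0311, -0.0025, 0.0046, 0.0, 0.0, 0.314, 0.0466, -0.0038, 0.0068, 0.001, 0.0, 0.471, 0.0622, -0.0051, 0.0091, 0.001, 0.0, 0.628, 0.0777, -0.0064, 0.0114, 0.001, 0.0, 0.784]
CALL [0.0101, -0.0119, 0.0023, 0.0, 0.0, 0.157, 0.0202, -0.0238, 0.0046, 0.0, 0.0, 0.314, 0.0303, -0.0356, 0.0069, 0.001, 0.0, 0.471, 0.0404, -0.0475, 0.0092, 0.001, 0.0, 0.628, 0.0505, -0.0594, 0.0115, 0.001, 0.0, 0.784]
CALL [0.0, 0.0, 0.025, 0.0, 0.0, 0.0, 0.0, 0.0, 0.05, 0.0, 0.0, 0.0, 0.0, 0.0, 0.075, 0.0, 0.0, 0.0, 0.0, 0.0, 0.1, 0.0, 0.0, 0.0, 0.0, 0.0, 0.125, 0.0, 0.0, 0.0]
```

Request:
{"fn": "carry_out", "kwargs": {
  "deltas": [0.016,-0.001,0.002,0,0,0.157,0.031,-0.003,0.005,0,0,0.314,0.047,-0.004,0.007,0,0,0.471,0.062,-0.005,0.009,0,0,0.628,0.078,-0.006,0.011,0,0,0.784],
  "grip": 40
}}

```text
time: 48.5
eef_pos: [0.5014, 0.1828, 0.1785]
tcp_rot: [0.407, 0.914, -0.001, -0.002]
contact_force: [-0.0, 0.7, 0.2]
opening: 0.398
finger_force: 0.0
```

Request:
{"fn": "carry_out", "kwargs": {
  "deltas": [0.01,-0.012,0.002,0,0,0.157,0.02,-0.024,0.005,0,0,0.314,0.03,-0.036,0.007,0,0,0.471,0.04,-0.048,0.009,0,0,0.628,0.05,-0.059,0.011,0,0,0.784]
}}

```text
time: 49.12
eef_pos: [0.424, 0.1799, 0.1678]
tcp_rot: [0.725, 0.689, -0.002, -0.001]
contact_force: [0.4, -0.9, 0.4]
opening: 0.402
finger_force: 0.0
```

Request:
{"fn": "carry_out", "kwargs": {
  "deltas": [0,0,0,0,0,0,0,0,0,0,0,0]
}}

```text
time: 49.38
eef_pos: [0.4259, 0.1797, 0.1695]
tcp_rot: [0.722, 0.692, -0.001, -0.0]
contact_force: [0.1, 0.2, -0.4]
opening: 0.401
finger_force: 0.0
```

```bash
python3 - <<'E'
from h import *
i,d,W=pts("wrist")
V=(W[...,:2]-O)@U*1000; z=W[...,2]
t=V[(z>.061)&(z<.068)&(V[...,0]<-240)&(V[...,0]>-275)&(abs(V[...,1])<55)]; print(len(t),np.round(np.percentile(t[:,0],[2,50,98]),1))
E
python3 g.py "425.8 179.3 45 -92.75 30"
```

```text
1648 [-260.  -255.3 -250.5]
now [426.1 179.6 169.8] phi -92.5 F [ 0.8 -0.9  0.1] op 0.397 ff 0.0 t 49.4
CALL [-0.0001, 0.0, 0.025, 0.0, 0.0, 0.001, -0.0001, -0.0001, 0.0499, 0.0, 0.0, 0.002, -0.0002, -0.0001, 0.0749, -0.001, 0.0, 0.002, -0.0003, -0.0002, 0.0998, -0.001, 0.0, 0.003, -0.0003, -0.0002, 0.1248, -0.001, 0.0, 0.004]
```

Request:
{"fn": "carry_out", "kwargs": {
  "deltas": [0,0,0.03,0,0,0.002,0,0,0.07,0,0,0.004,0,0,0.11,0,0,0.004,0,0,0.123,0,0,0.004,0,0,0.123,0,0,0.004]
}}

```text
time: 50.05
eef_pos: [0.4259, 0.1794, 0.0469]
tcp_rot: [0.724, 0.689, -0.001, -0.0]
contact_force: [0.2, 0.5, -0.3]
opening: 0.397
finger_force: 0.0
```

Request:
{"fn": "carry_out", "kwargs": {
  "deltas": [0,0,0,0,0,0,0,0,0,0,0,0,0,0,0,0,0,0,0,0,0,0,0,0],
  "grip": 0,
  "grip_force": 40
}}

```text
time: 50.55
eef_pos: [0.4272, 0.1797, 0.0491]
tcp_rot: [0.725, 0.689, 0.001, 0.001]
contact_force: [-1.8, -0.3, 6.6]
opening: 0.095
finger_force: 39.4
```

Request:
{"fn": "carry_out", "kwargs": {
  "deltas": [0,0.004,0,0,0,0,0,0.014,0,0,0,0,0,0.026,0,0,0,0,0,0.038,0,0,0,0,0,0.05,0,0,0,0]
}}

```text
time: 51.18
eef_pos: [0.4768, 0.1773, 0.0491]
tcp_rot: [0.724, 0.689, 0.001, 0.0]
contact_force: [-3.7, 0.6, 7.9]
opening: 0.098
finger_force: 39.5
```

Request:
{"fn": "carry_out", "kwargs": {
  "deltas": [0,0.012,0,0,0,0,0,0.024,0,0,0,0,0,0.036,0,0,0,0,0,0.048,0,0,0,0,0,0.06,0,0,0,0]
}}

```text
time: 51.8
eef_pos: [0.5366, 0.1743, 0.0491]
tcp_rot: [0.725, 0.689, 0.0, 0.0]
contact_force: [-3.6, 0.9, 6.8]
opening: 0.098
finger_force: 39.5
```

```bash
python3 -c "
from h import *
s=ctrl.get_state();print((np.array(s['eef_pos'])[:2]-O)@U*1000)"; python3 g.py
```

```text
[-144.54610334    0.3550856 ]
now [536.6 174.3  49.1] phi -92.9 F [-3.6  0.9  6.8] op 0.098 ff 39.5 t 51.8
```

Request:
{"fn": "carry_out", "kwargs": {
  "deltas": [0,0.012,0,0,0,0,0,0.024,0,0,0,0,0,0.036,0,0,0,0,0,0.048,0,0,0,0,0,0.057,0,0,0,0]
}}

```text
time: 52.42
eef_pos: [0.5937, 0.1714, 0.0491]
tcp_rot: [0.725, 0.689, 0.001, 0.0]
contact_force: [-3.6, 0.5, 6.3]
opening: 0.095
finger_force: 39.5
```

Request:
{"fn": "carry_out", "kwargs": {
  "deltas": [0,0.007,0,0,0,0,0,0.013,0,0,0,0,0,0.018,0,0,0,0,0,0.022,0,0,0,0,0,0.024,0,0,0,0]
}}

```text
time: 53.05
eef_pos: [0.6175, 0.1702, 0.0491]
tcp_rot: [0.725, 0.689, 0.001, 0.0]
contact_force: [-3.3, 0.8, 6.3]
opening: 0.096
finger_force: 39.5
```

Request:
{"fn": "carry_out", "kwargs": {
  "deltas": [0,0.001,0,0,0,0,0,0.002,0,0,0,0,0,0.003,0,0,0,0,0,0.003,0,0,0,0]
}}

```text
time: 53.55
eef_pos: [0.6204, 0.1701, 0.0491]
tcp_rot: [0.725, 0.689, 0.001, 0.0]
contact_force: [-1.9, 1.1, 5.5]
opening: 0.092
finger_force: 39.4
```

Request:
{"fn": "carry_out", "kwargs": {
  "deltas": [0,0.001,0,0,0,0,0,0.002,0,0,0,0,0,0.002,0,0,0,0]
}}

```text
time: 53.92
eef_pos: [0.6208, 0.1701, 0.0491]
tcp_rot: [0.724, 0.689, -0.001, -0.001]
contact_force: [-6.1, 0.9, 7.9]
opening: 0.097
finger_force: 39.8
```

```bash
python3 -c "
from h import *
s=ctrl.get_state();print((np.array(s['eef_pos'])[:2]-O)@U*1000)"; python3 g.py
```

```text
[-60.25358158   0.184281  ]
now [620.8 170.1  49.1] phi -92.8 F [-6.1  0.9  7.9] op 0.097 ff 39.8 t 53.9
```

Request:
{"fn": "carry_out", "kwargs": {
  "deltas": [0,0.001,0,0,0,0,0,0.002,0,0,0,0,0,0.002,0,0,0,0]
}}

```text
time: 54.3
eef_pos: [0.6208, 0.1701, 0.0491]
tcp_rot: [0.724, 0.689, -0.003, -0.003]
contact_force: [-12.2, -0.2, 12.3]
opening: 0.093
finger_force: 40.2
```

Request:
{"fn": "carry_out", "kwargs": {
  "deltas": [0,-0.003,0,0,0,0,0,-0.003,0,0,0,0,0,-0.003,0,0,0,0],
  "grip": 35
}}

```text
time: 54.68
eef_pos: [0.6208, 0.1696, 0.0472]
tcp_rot: [0.725, 0.689, 0.0, 0.0]
contact_force: [-0.7, -0.6, -0.9]
opening: 0.349
finger_force: 0.0
```

Request:
{"fn": "carry_out", "kwargs": {
  "deltas": [0,0,-0.03,0,0,0,0,0,-0.07,0,0,0,0,0,-0.11,0,0,0,-0.03,-0.03,-0.14,0,0,0,-0.06,-0.06,-0.15,0,0,0]
}}

```text
time: 55.3
eef_pos: [0.5587, 0.1122, 0.2002]
tcp_rot: [0.724, 0.689, 0.002, 0.002]
contact_force: [0.3, -0.3, -0.2]
opening: 0.35
finger_force: 0.0
```

```bash
python3 - <<'E'
from h import *
for n in("top","scene"): 
    i,d,W=pts(n); V=(W[...,:2]-O)@U*1000; z=W[...,2]
    t=V[(z>.08)&(z<.0915)&(V[...,0]<20)&(V[...,0]>-60)&(abs(V[...,1])<150)]; print(n,len(t),np.round(np.percentile(t[:,0],[2,50,98]),1) if len(t) else "")
    save(i,"end_"+n)
E
python3 g.py
```

```text
top 266 [-18.   -9.   13.4]
scene 337 [-18.5 -11.4  -4.1]
now [556.5 111.1 198.7] phi -93.0 F [-0.1  0.9 -0.1] op 0.348 ff 0.0 t 55.4
```

View pics/end_top.png

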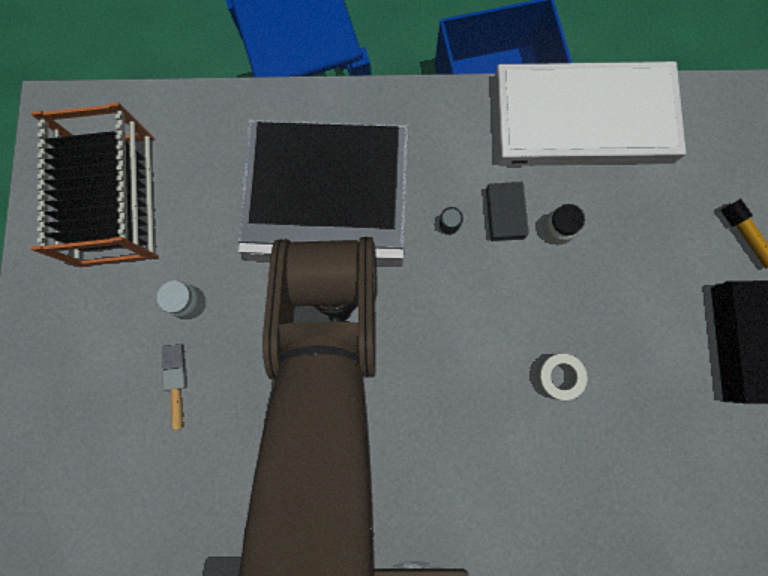

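The picture shows the drawer shut against the unit (front face at L x −18), the bench cleared of boxes and the bystanders unmoved. The arm is clear, so I'm handing in.

```bash
python3 -c "
from plant import ctrl
print(ctrl.sign_off())"
```

```text
the job is handed in; nothing more can be done
None
```

I packed the three boxes on the bench (two long, one short) in a tight row from the drawer's front left corner, eased the drawer fully shut, left the other bench items unmoved and handed the job in; no verdict came back. The short box had moved back, so I pushed it home a second time, pressing down on it with about 70 N at the wrist (limit 120 N).

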